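Ice in the mug, then hold the ice caddy's lid

TASK

With the scoop, put some ice from the blue tray into the white mug with dark dots - at least two cubes, never touching the ice with your fingers and spilling none on the table - and lay the scoop flat back on its white dish. Then lift the lid of the steel ice caddy by its bar until it stands about 60 degrees open, and hold it there for me while I tip the rest of the ice back in with both hands: it drops shut by itself, and it must not be thrown back against the jug behind it. Finish while still holding the lid open; leave the mug standing upright where it is, and do not disturb the jug or the two lemons.

Things in the scene. Friction and masses are not known exactly. Their poses are not given: they have to be found in the camera images.
- scoop_grip (a point): Middle of the ice scoop's black handle, a level bar 76 mm long (along the point's x), 15 mm wide (y) and 20 mm high (z), to be taken from above. The scoop is steel, 120 g: its flat-bottomed, open-fronted bowl lies ahead of the handle along the point's +x. z points up when the scoop lies flat. Seen from here the bowl's underside is 82 mm lower, its centre 96 mm ahead and its nose 136 mm ahead.
- scoop_nose (a point): Middle of the scoop's sharp front edge, on the underside; same axes as scoop_grip. The bowl is 80 mm long from here backwards and 45 mm wide inside (50 mm outside). Its floor is a ramp for the first 28 mm, from the edge up to 3 mm thick, then level; the side walls rise from 6 mm at the nose to 36 mm at the closed back.
- scoop_base (a point): Centre of the underside of the scoop's bowl, 40 mm behind the nose; same axes as scoop_grip.
- dish: Small white oblong dish on which the scoop lies at the start and belongs at the end, fixed; 75 mm (x) by 105 mm (y), its floor 5 mm above the table. Origin: centre of its underside.
- tray_floor (a point): Centre of the inner floor of the blue enamelled ice tray, 5 mm above the table. The tray is fixed, 200 mm (x, pointing away from the robot) by 130 mm (y) outside with 5 mm walls that stand up to 45 mm above the table; inside 190 by 120 mm. The ice lies in two rows near the far (+x) end.
- ice0_center (a point): Centre of one of the eight ice cubes: 20 mm, rounded edges (4 mm), 10 g, slippery (friction about 0.2).
- ice1_center (a point): Centre of another of the eight ice cubes.
- ice2_center (a point): Centre of another of the eight ice cubes.
- ice3_center (a point): Centre of another of the eight ice cubes.
- ice4_center (a point): Centre of another of the eight ice cubes.
- ice5_center (a point): Centre of another of the eight ice cubes.
- ice6_center (a point): Centre of another of the eight ice cubes.
- ice7_center (a point): Centre of another of the eight ice cubes.
- mug_mouth (a point): Centre of the mouth of the white mug with dark dots, 91 mm above the table when it stands; z is the mug's axis. The mug is loose, 275 g, 80 mm across outside, its mouth about 68 mm across inside, floor 7 mm thick; the handle sticks out 36 mm from its wall to the point's -y.
- caddy_lid (a joint): Opening angle of the ice caddy's lid in rad: 0 shut, grows as it opens (60 degrees is 1.05), stop at 2.2. Nothing holds the lid: below upright (1.57) it falls shut, beyond that it falls back against the jug. The lid weighs about 250 g.
- lid_bar (a point): Middle of the lid's handle, a round steel bar 10 mm thick and 112 mm long (along the point's y), free for fingers on 100 mm of it, parallel to the lid's front edge and 42 mm in front of it on two arms; it moves with the lid. With the lid shut it lies 116 mm above the table, with the caddy's front wall 42 mm beyond it. The point's x points from the bar towards the hinge, in the lid's plane.
- lid_hinge (a point): Middle of the lid's hinge line at the caddy's far upper edge, 111 mm above the table; the line runs along the point's y, and x points away from the robot. The lid_bar goes round it at 184 mm. The caddy is a fixed steel box, 140 mm (x) by 180 mm (y) by 110 mm high, with a white lid 9 mm thick.
- jug_side (a point): The point of a tall brown jug (loose, 0.95 kg, 201 x 216 x 256 mm) that is nearest the caddy, on its belly 120 mm above the table, about 40 mm behind the caddy.
- lemon_a: Lemon, loose, 72 x 57 x 58 mm, lying beyond the tray. Origin: under its centre, on the table.
- lemon_b: Another lemon, loose, 72 x 55 x 56 mm, lying beyond the tray. Origin: under its centre, on the table.
There are look-alikes about, which are no part of the job. Several things look just like the part that bears mug_mouth: the one meant starts nearest to the robot's base.

How it is judged:
On the way, in this order (a step that is already met when the one before it is completed fails the run):
1. at least two ice cubes have been tipped into the mug, which stands ((((horizontal distance between ice0_center and mug_mouth below 0.036 m and height (world z) of ice0_center below 0.086 m) and ((horizontal distance between ice1_center and mug_mouth below 0.036 m and height (world z) of ice1_center below 0.086 m) or (horizontal distance between ice2_center and mug_mouth below 0.036 m and height (world z) of ice2_center below 0.086 m) or (horizontal distance between ice3_center and mug_mouth below 0.036 m and height (world z) of ice3_center below 0.086 m) or (horizontal distance between ice4_center and mug_mouth below 0.036 m and height (world z) of ice4_center below 0.086 m) or (horizontal distance between ice5_center and mug_mouth below 0.036 m and height (world z) of ice5_center below 0.086 m) or (horizontal distance between ice6_center and mug_mouth below 0.036 m and height (world z) of ice6_center below 0.086 m) or (horizontal distance between ice7_center and mug_mouth below 0.036 m and height (world z) of ice7_center below 0.086 m))) or ((horizontal distance between ice1_center and mug_mouth below 0.036 m and height (world z) of ice1_center below 0.086 m) and ((horizontal distance between ice2_center and mug_mouth below 0.036 m and height (world z) of ice2_center below 0.086 m) or (horizontal distance between ice3_center and mug_mouth below 0.036 m and height (world z) of ice3_center below 0.086 m) or (horizontal distance between ice4_center and mug_mouth below 0.036 m and height (world z) of ice4_center below 0.086 m) or (horizontal distance between ice5_center and mug_mouth below 0.036 m and height (world z) of ice5_center below 0.086 m) or (horizontal distance between ice6_center and mug_mouth below 0.036 m and height (world z) of ice6_center below 0.086 m) or (horizontal distance between ice7_center and mug_mouth below 0.036 m and height (world z) of ice7_center below 0.086 m))) or ((horizontal distance between ice2_center and mug_mouth below 0.036 m and height (world z) of ice2_center below 0.086 m) and ((horizontal distance between ice3_center and mug_mouth below 0.036 m and height (world z) of ice3_center below 0.086 m) or (horizontal distance between ice4_center and mug_mouth below 0.036 m and height (world z) of ice4_center below 0.086 m) or (horizontal distance between ice5_center and mug_mouth below 0.036 m and height (world z) of ice5_center below 0.086 m) or (horizontal distance between ice6_center and mug_mouth below 0.036 m and height (world z) of ice6_center below 0.086 m) or (horizontal distance between ice7_center and mug_mouth below 0.036 m and height (world z) of ice7_center below 0.086 m))) or ((horizontal distance between ice3_center and mug_mouth below 0.036 m and height (world z) of ice3_center below 0.086 m) and ((horizontal distance between ice4_center and mug_mouth below 0.036 m and height (world z) of ice4_center below 0.086 m) or (horizontal distance between ice5_center and mug_mouth below 0.036 m and height (world z) of ice5_center below 0.086 m) or (horizontal distance between ice6_center and mug_mouth below 0.036 m and height (world z) of ice6_center below 0.086 m) or (horizontal distance between ice7_center and mug_mouth below 0.036 m and height (world z) of ice7_center below 0.086 m))) or ((horizontal distance between ice4_center and mug_mouth below 0.036 m and height (world z) of ice4_center below 0.086 m) and ((horizontal distance between ice5_center and mug_mouth below 0.036 m and height (world z) of ice5_center below 0.086 m) or (horizontal distance between ice6_center and mug_mouth below 0.036 m and height (world z) of ice6_center below 0.086 m) or (horizontal distance between ice7_center and mug_mouth below 0.036 m and height (world z) of ice7_center below 0.086 m))) or ((horizontal distance between ice5_center and mug_mouth below 0.036 m and height (world z) of ice5_center below 0.086 m) and ((horizontal distance between ice6_center and mug_mouth below 0.036 m and height (world z) of ice6_center below 0.086 m) or (horizontal distance between ice7_center and mug_mouth below 0.036 m and height (world z) of ice7_center below 0.086 m))) or ((horizontal distance between ice6_center and mug_mouth below 0.036 m and height (world z) of ice6_center below 0.086 m) and (horizontal distance between ice7_center and mug_mouth below 0.036 m and height (world z) of ice7_center below 0.086 m))) and angle between mug_mouth's own z axis and vertical below 0.15 rad and distance of mug_mouth from where it was at the start of the episode below 0.05 m), for 0.2 s.
2. the scoop lies flat on its white dish again, let go ((((horizontal distance between ice0_center and mug_mouth below 0.036 m and height (world z) of ice0_center below 0.086 m) and ((horizontal distance between ice1_center and mug_mouth below 0.036 m and height (world z) of ice1_center below 0.086 m) or (horizontal distance between ice2_center and mug_mouth below 0.036 m and height (world z) of ice2_center below 0.086 m) or (horizontal distance between ice3_center and mug_mouth below 0.036 m and height (world z) of ice3_center below 0.086 m) or (horizontal distance between ice4_center and mug_mouth below 0.036 m and height (world z) of ice4_center below 0.086 m) or (horizontal distance between ice5_center and mug_mouth below 0.036 m and height (world z) of ice5_center below 0.086 m) or (horizontal distance between ice6_center and mug_mouth below 0.036 m and height (world z) of ice6_center below 0.086 m) or (horizontal distance between ice7_center and mug_mouth below 0.036 m and height (world z) of ice7_center below 0.086 m))) or ((horizontal distance between ice1_center and mug_mouth below 0.036 m and height (world z) of ice1_center below 0.086 m) and ((horizontal distance between ice2_center and mug_mouth below 0.036 m and height (world z) of ice2_center below 0.086 m) or (horizontal distance between ice3_center and mug_mouth below 0.036 m and height (world z) of ice3_center below 0.086 m) or (horizontal distance between ice4_center and mug_mouth below 0.036 m and height (world z) of ice4_center below 0.086 m) or (horizontal distance between ice5_center and mug_mouth below 0.036 m and height (world z) of ice5_center below 0.086 m) or (horizontal distance between ice6_center and mug_mouth below 0.036 m and height (world z) of ice6_center below 0.086 m) or (horizontal distance between ice7_center and mug_mouth below 0.036 m and height (world z) of ice7_center below 0.086 m))) or ((horizontal distance between ice2_center and mug_mouth below 0.036 m and height (world z) of ice2_center below 0.086 m) and ((horizontal distance between ice3_center and mug_mouth below 0.036 m and height (world z) of ice3_center below 0.086 m) or (horizontal distance between ice4_center and mug_mouth below 0.036 m and height (world z) of ice4_center below 0.086 m) or (horizontal distance between ice5_center and mug_mouth below 0.036 m and height (world z) of ice5_center below 0.086 m) or (horizontal distance between ice6_center and mug_mouth below 0.036 m and height (world z) of ice6_center below 0.086 m) or (horizontal distance between ice7_center and mug_mouth below 0.036 m and height (world z) of ice7_center below 0.086 m))) or ((horizontal distance between ice3_center and mug_mouth below 0.036 m and height (world z) of ice3_center below 0.086 m) and ((horizontal distance between ice4_center and mug_mouth below 0.036 m and height (world z) of ice4_center below 0.086 m) or (horizontal distance between ice5_center and mug_mouth below 0.036 m and height (world z) of ice5_center below 0.086 m) or (horizontal distance between ice6_center and mug_mouth below 0.036 m and height (world z) of ice6_center below 0.086 m) or (horizontal distance between ice7_center and mug_mouth below 0.036 m and height (world z) of ice7_center below 0.086 m))) or ((horizontal distance between ice4_center and mug_mouth below 0.036 m and height (world z) of ice4_center below 0.086 m) and ((horizontal distance between ice5_center and mug_mouth below 0.036 m and height (world z) of ice5_center below 0.086 m) or (horizontal distance between ice6_center and mug_mouth below 0.036 m and height (world z) of ice6_center below 0.086 m) or (horizontal distance between ice7_center and mug_mouth below 0.036 m and height (world z) of ice7_center below 0.086 m))) or ((horizontal distance between ice5_center and mug_mouth below 0.036 m and height (world z) of ice5_center below 0.086 m) and ((horizontal distance between ice6_center and mug_mouth below 0.036 m and height (world z) of ice6_center below 0.086 m) or (horizontal distance between ice7_center and mug_mouth below 0.036 m and height (world z) of ice7_center below 0.086 m))) or ((horizontal distance between ice6_center and mug_mouth below 0.036 m and height (world z) of ice6_center below 0.086 m) and (horizontal distance between ice7_center and mug_mouth below 0.036 m and height (world z) of ice7_center below 0.086 m))) and horizontal distance between scoop_base and dish below 0.03 m and height (world z) of scoop_base below 0.013 m and angle between scoop_base's own z axis and vertical below 0.12 rad and contact force between the fingers and scoop below 0.2 N), for 0.2 s.
At the end, for the whole second after the job is handed in: At least two cubes are inside the mug, which stands upright (8 degrees) within 5 cm of where it stood; the scoop lies flat on the dish, its bowl centred there to 3 cm, let go; the lid is held still by the gripper between 51 and 69 degrees open (all of step 2 and angle between mug_mouth's own z axis and vertical below 0.15 rad and distance of mug_mouth from where it was at the start of the episode below 0.05 m and value of joint caddy_lid between 0.89 and 1.21 rad and velocity of joint caddy_lid between -0.1 and 0.1 rad/s and contact force between the fingers and caddy_lid above 0.3 N); the arm keeps its last pose, push and grip.
It fails at once if fingers touch the ice (contact force between the fingers and ice0 above 0.3 N or contact force between the fingers and ice1 above 0.3 N or contact force between the fingers and ice2 above 0.3 N or contact force between the fingers and ice3 above 0.3 N or contact force between the fingers and ice4 above 0.3 N or contact force between the fingers and ice5 above 0.3 N or contact force between the fingers and ice6 above 0.3 N or contact force between the fingers and ice7 above 0.3 N).
It fails at once if ice spilled on the table or floor (height (world z) of any of ice0_center, ice1_center, ice2_center, ice3_center, ice4_center, ice5_center, ice6_center, ice7_center below 0.0125 m).
It fails at once if mug tipped over (angle between mug_mouth's own z axis and vertical above 0.6 rad).
It fails at once if lid thrown back past upright (value of joint caddy_lid above 1.57 rad).
It fails at once if jug or a lemon disturbed (distance of any of jug_side, lemon_a, lemon_b from where it was at the start of the episode above 0.03 m).
It also fails if it takes over 72 s, if anything falls off the work surface, if the arm or the gripper's body presses on something with over 40 N, if the wrist force passes 120 N, or if a joint passes its speed limit or range.

ROBOT

A 6-joint arm with a two-finger parallel gripper is mounted at the origin on a cart in front of the work surface, level with it; the furniture and walls round the work are solid. World frame = base frame: x ahead of the robot, y to its left, z up, the work surface at z = 0. Lengths are in m, angles in rad, forces in N, time in s.
With the tool pointing down it reaches from about 0.275 to 0.825 m from the base axis. Payload 4.9 kg.
Tool frame: the origin (TCP) lies at the centre of the arm's flange, where the gripper is bolted on; the fingertips stand 173 mm ahead of it and the grasp point (between the pads) lies 155 mm ahead of it; y points along the fingers, z is the direction in which the jaws open and shut, and the axes are right-handed (so a half turn about y gives the same grasp; the last joint's range is limited). The gripper opens to 85 mm and grips with 20 to 120 N. Pads are 22 mm wide; open, the fingers measure 114 mm over their backs; the gripper's body (76 mm by 85 mm) begins 54 mm behind the grasp point. The pads swing forward as they close: fully open they stand 13 mm farther back than shut.
Start: joints at [-1.257, 0.326, -0.193, 1.052, 0, 1.437], TCP at [0.238, -0.496, 0.405] pointing down, gripper open.
Joint ranges: [-2.65, 2.65], [-0.97, 1.79], [-1.3, 1.35], [-1.93, 2.1], [-1.47, 1.37], [-3.14, 3.14]. Speed limits (rad/s): [2.57, 2.57, 3.14, 3.14, 3.14, 3.14].

INTERFACE

Orientations are given as [roll, pitch, yaw] about the fixed x, y, z axes, in that order (R = Rz(yaw) Ry(pitch) Rx(roll)).
In Python, from station import status, read_camera, camera_model, r gives the robot as it stands. The module is installed in compiled form; this text tells all that it offers.
- The arm moves only by the tool apply_moves, never from a script. Its arguments are lists of equal length, an entry for each row: "linear": the shift along the tool's x, y, z in units of 0.2 m (1.0 is 0.2 m), a list of three; "dr": the turn, a rotation vector about the tool's x, y, z in units of pi rad (1.0 is pi rad), a list of three; "grip": the closure, from -1 (fully open) to 1 (shut). In form: {"linear": [[x, y, z], ...], "dr": [[wx, wy, wz], ...], "grip": [grip, ...]}. A call has 1 to 20 rows; each row is the pose to reach, as a shift and turn from the pose measured when the call began, along the tool's axes at that moment, turning the shorter way round; what a row does not reach only later rows make up. A row lasts 1/12 s, in which the tool goes at most 41.7 mm and 7.16 degrees, less where a joint would pass 70% of its speed; a pose out of reach is approached as far as the arm can. A call with a number of a shift or a turn outside -1 to 1 is refused whole. A call with a gripper value outside its range is refused whole. The fingers move at their own pace and stop on an object; "squeeze" is the grip in N (left out, the last holds). Time passes only in rows, so rows that repeat a pose let the fingers close. It gives the time, the measured TCP pose, the force and the opening at its end, in the units of the state.
- status.state(): the state, without advancing time (a new reading comes with each control period).
- read_camera(name): name is "side" or "top" or "wrist"; returns (picture, depth): 384x512x3 uint8, blue, green, red; 384x512 float32, m along the optical axis (not along the pixel's ray), 0 where there is no reading.
- camera_model(name): a dict with "K" (3x3 intrinsics, pixels), "k1" (the pictures are not rectified: a ray, as slopes to the right and down, at radius r is drawn at 1 + k1 r^2 times it, then the intrinsics apply), "extrinsics" (4x4, takes a point from camera to world coordinates). Camera axes: x right, y down, z forward; pixel columns grow to the right and rows downward; lengths in m; the calibration is good to about 2 mm. A picture is of the moment at which its call begins: read the wrist's pose just before it. camera_model takes no time and is no camera call; for the wrist camera it gives the pose at the moment of the call.
- r.close_job(): hands the job in, once; it reports no verdict.
The state is a dict: "time": time; "joint_pos": joint angles; "joint_velocities": joint speeds; "joint_torque": joint torques, N m; "tool_pos": TCP position; "ee_rot": TCP orientation; "wrist_force": force on the tool from outside, world axes, zero at the start; "ft_torque": the same for the moment, N m; "opening": finger opening in m.
Only numpy, scipy, OpenCV 4.12 (cv2) and the standard library are available. Lean on these libraries where they do the work, as an engineer would, in place of code of your own. Each camera call takes 0.05 s, during which the arm holds its last target.

## Working session

There is one attempt and no reset: what is moved stays moved. The work goes in short steps, Python scripts to look and compute and a tool call to move; the robot and the scene stay as the last step left them, time stands still between calls to the robot, and variables do not carry over. Pictures are saved under pics/ and viewed, and the job is handed in when it is done.

Besides the shell and the picture viewer there is one more tool, called after "Request:" as name(argument=value, ...), one argument or row to a line, values as JSON. apply_moves: Moves the arm, as the interface text tells. Its arguments: {"type":"object","properties":{"linear":{"type":"array"},"dr":{"type":"array"},"grip":{"type":"array"},"squeeze":{"type":"number"}},"required":["linear","dr","grip"]}

```bash
mkdir -p pics
python3 - <<'E'
from station import status, read_camera, camera_model, r
import cv2, numpy as np
print(status.state())
for n in ("side","top","wrist"):
    m=camera_model(n); 
    img,d=read_camera(n); cv2.imwrite(f"pics/{n}0.png",img); np.savez(f"pics/{n}0.npz",img=img,d=d,K=m["K"],k1=m["k1"],E=m["extrinsics"])
    print(n,np.round(m["K"],1).tolist(),m["k1"],np.round(m["extrinsics"],3).tolist(), d.min(),d.max())
E
```

```text
{'time': 0.0, 'joint_pos': array([-1.25716676e+00,  3.26926500e-01, -1.93581572e-01,  1.05196254e+00,
       -2.80449711e-05,  1.43660871e+00]), 'joint_velocities': array([ 0.00089088,  0.00079848, -0.00078948,  0.00096144,  0.00010032,
        0.00070608]), 'joint_torque': array([-1.06310919e-03, -4.43397617e+01,  2.62441170e+01,  1.53899286e-02,
       -3.17839545e-05,  8.89991441e-06]), 'tool_pos': array([ 0.2380766 , -0.4954955 ,  0.40391191]), 'ee_rot': array([-1.57245932e+00,  1.96202121e-04, -2.69377561e+00]), 'wrist_force': array([-0.71673368, -0.54798442, -0.14257323]), 'ft_torque': array([-0.05995077, -0.00212626,  0.05007919]), 'opening': 0.08531831025413078}
side [[348.3, 0.0, 256.6], [0.0, 348.3, 193.4], [0.0, 0.0, 1.0]] -0.040600871231483295 [[-0.969, -0.162, 0.188, 0.389], [-0.247, 0.568, -0.785, 0.69], [0.02, -0.807, -0.591, 0.736], [0.0, 0.0, 0.0, 1.0]] 0.0 3.271223
top [[384.0, 0.0, 263.6], [0.0, 384.0, 196.6], [0.0, 0.0, 1.0]] -0.07386181238174834 [[-0.004, -0.984, 0.177, 0.372], [-1.0, 0.005, 0.004, -0.136], [-0.005, -0.177, -0.984, 1.317], [0.0, 0.0, 0.0, 1.0]] 0.0 2.349172
wrist [[331.7, 0.0, 257.0], [0.0, 331.7, 188.4], [0.0, 0.0, 1.0]] -0.025992166992276185 [[0.432, -0.859, -0.273, 0.308], [-0.902, -0.412, -0.129, -0.462], [-0.001, 0.302, -0.953, 0.373], [0.0, 0.0, 0.0, 1.0]] 0.0 1.4623932
```

View pics/top0.png

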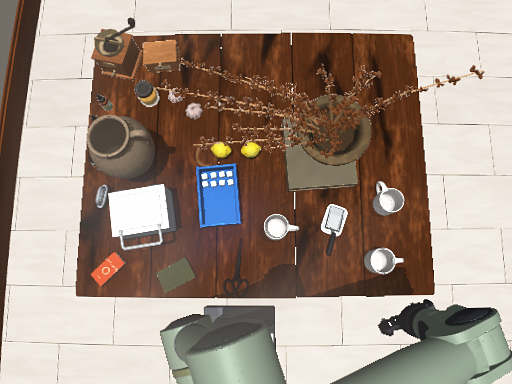

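View pics/side0.png

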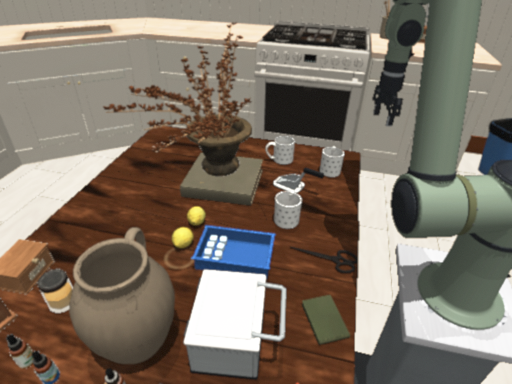

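View pics/wrist0.png

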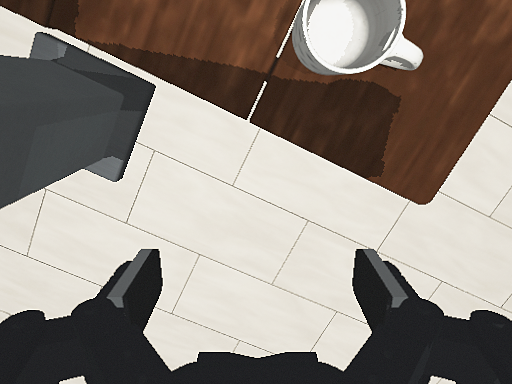

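The top view shows the tray at (219,195) with ice at its far end and lemons at (221,149) and (250,149). The nearest mug is at (277,227), the scoop on its dish at (334,222), and the caddy at (142,212) with its bar at (141,241). The jug is at (120,147). Next I'll measure these.

```bash
cat > h.py <<'E'
import numpy as np, cv2
from scipy.spatial.transform import Rotation as Rn
def load(f):
    z=np.load(f); return z["img"],z["d"],z["K"],float(z["k1"]),z["E"]
def grab(n,tag):
    from station import read_camera, camera_model
    m=camera_model(n); img,d=read_camera(n)
    cv2.imwrite(f"pics/{n}{tag}.png",img); np.savez(f"pics/{n}{tag}.npz",img=img,d=d,K=m["K"],k1=m["k1"],E=m["extrinsics"])
    return img,d,np.array(m["K"]),float(m["k1"]),np.array(m["extrinsics"])
def rays(K,k1,uv):
    uv=np.asarray(uv,float).reshape(-1,1,2)
    dc=np.array([k1,0,0,0,0],float)
    return cv2.undistortPoints(uv,np.asarray(K,float),dc).reshape(-1,2)
def xyzmap(img,d,K,k1,E):
    h,w=d.shape; u,v=np.meshgrid(np.arange(w),np.arange(h))
    s=rays(K,k1,np.stack([u,v],-1).reshape(-1,2)).reshape(h,w,2)
    P=np.dstack([s[...,0]*d,s[...,1]*d,d])
    W=P@E[:3,:3].T+E[:3,3]; W[d<=0]=np.nan
    return W
def plane(K,k1,E,uv,z):
    s=rays(K,k1,uv); D=np.c_[s,np.ones(len(s))]@E[:3,:3].T
    t=(z-E[2,3])/D[:,2]; return E[:3,3]+D*t[:,None]
def proj(K,k1,E,P):
    p=(np.asarray(P,float)-E[:3,3])@E[:3,:3]; s=p[:,:2]/p[:,2:]
    r2=(s**2).sum(1,keepdims=True); s=s*(1+k1*r2); return s@np.diag([K[0][0],K[1][1]])+[K[0][2],K[1][2]]
def crop(f,x0,y0,x1,y1,s,out):
    i=cv2.imread(f)[y0:y1,x0:x1]; cv2.imwrite(out,cv2.resize(i,None,fx=s,fy=s,interpolation=cv2.INTER_NEAREST))
E
python3 - <<'E'
from h import *
c=load("pics/top0.npz"); W=xyzmap(*c)
for (u,v) in [(260,210),(300,260),(219,149),(250,149),(220,210),(277,227),(334,216),(331,243),(331,236),(142,205),(141,241),(120,147),(215,185)]:
    print((u,v),np.round(W[v,u],3))
crop("pics/top0.png",185,130,275,235,6,"pics/c1.png")
crop("pics/top0.png",255,190,365,265,7,"pics/c2.png")
crop("pics/top0.png",80,100,190,260,4,"pics/c3.png")
E
```

```text
(260, 210) [ 0.562 -0.118  0.001]
(300, 260) [ 0.39  -0.253 -0.   ]
(219, 149) [0.765 0.021 0.057]
(250, 149) [ 0.765 -0.085  0.054]
(220, 210) [0.562 0.02  0.007]
(277, 227) [ 0.502 -0.176  0.006]
(334, 216) [ 0.539 -0.372  0.008]
(331, 243) [ 0.441 -0.343  0.098]
(331, 236) [ 0.463 -0.344  0.096]
(142, 205) [0.562 0.255 0.123]
(141, 241) [ 0.456  0.293 -0.001]
(120, 147) [0.785 0.377 0.028]
(215, 185) [0.646 0.037 0.025]
```

View pics/c1.png

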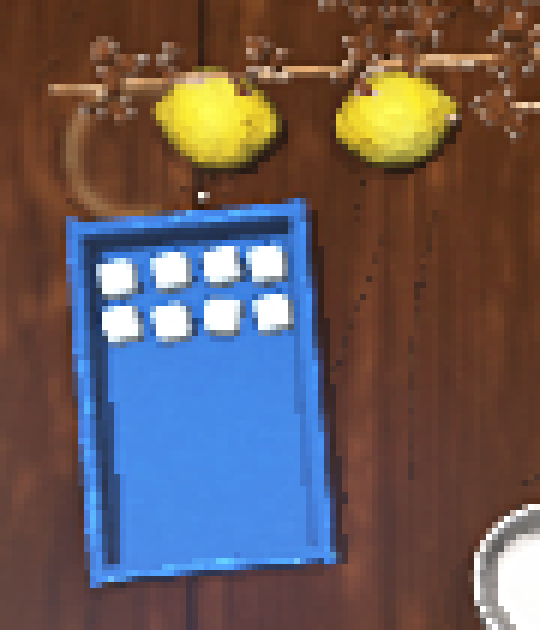

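View pics/c2.png

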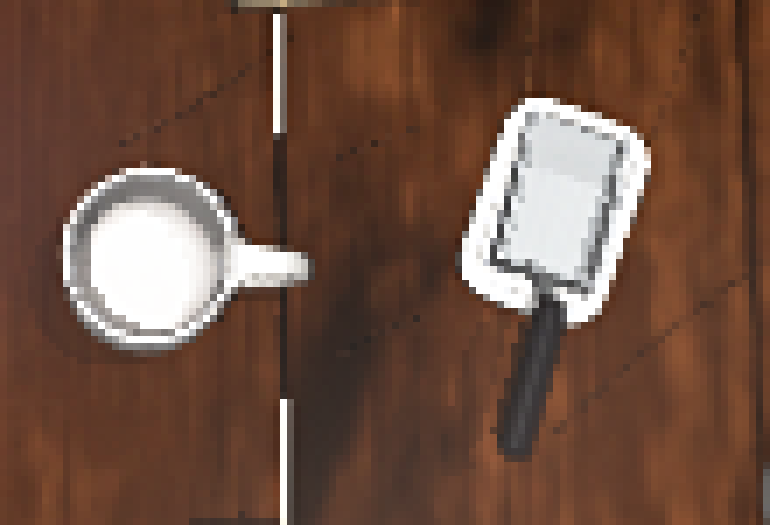

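View pics/c3.png

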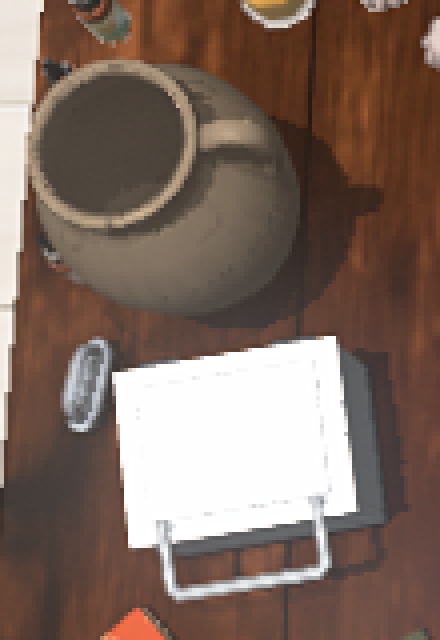

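The crops show the ice in 2 rows of 4, about 27 mm apart. The scoop's bowl points away from the robot and its black handle towards it. The caddy bar is at crop (248,580). Next I'll get the rough geometry from colour and depth.

```bash
cat >> h.py <<'E'
def rect(pts):
    (c,(w,h),a)=cv2.minAreaRect(np.asarray(pts,np.float32)[:,:2]*1000)
    return np.round(c,1),np.round((w,h),1),round(a,1)
E
python3 - <<'E'
from h import *
c=load("pics/top0.npz"); W=xyzmap(*c); img=c[0]; d=c[1]; hsv=cv2.cvtColor(img,cv2.COLOR_BGR2HSV)
U,V=np.meshgrid(np.arange(512),np.arange(384))
def box(x0,x1,y0,y1): return (U>=x0)&(U<x1)&(V>=y0)&(V<y1)
# handle
m=box(320,345,225,262)&(W[...,2]>0.085)
print("handle",m.sum(),rect(W[m]),np.median(W[m][:,2]))
# dish/scoop
m=box(318,352,200,240)&(img.min(2)>150)
print("dish px",m.sum(), rect(plane(c[2],c[3],c[4],np.c_[U[m],V[m]],0.008)))
# tray rim: blue
m=box(190,250,158,232)&(hsv[...,0]>95)&(hsv[...,0]<125)&(hsv[...,1]>120)
pts=np.c_[U[m],V[m]]; m2=m&(W[...,2]>0.035)
print("tray rim",m2.sum(),rect(W[m2]),np.median(W[m2][:,2]))
# ice
m=(box(197,240,165,192)&(img.min(2)>190)).astype(np.uint8)
n,l,s,ce=cv2.connectedComponentsWithStats(m)
for i in range(1,n):
    mm=l==i; p=plane(c[2],c[3],c[4],ce[i:i+1],0.025)[0]; print("ice",s[i,4],np.round(ce[i],1),np.round(p,3),round(float(np.median(W[mm][:,2])),3))
# mug rim
m=box(255,293,205,245)&(W[...,2]>0.085); (cc,rr)=cv2.minEnclosingCircle((W[m][:,:2]*1000).astype(np.float32)); print("mug",m.sum(),cc,rr,W[m][:,2].mean(),np.median(W[m],0))
# lid
m=box(100,180,180,240)&(W[...,2]>0.10); mw=m&(img.min(2)>235)
print("lid",rect(W[mw]),np.median(W[mw][:,2]))
E
```

```text
handle 111 (array([ 438.7, -343.9]), array([15.1, 73.1]), 73.9) 0.09450975800170158
dish px 532 (array([ 526.4, -371.2]), array([ 73.8, 103.8]), 70.0)
tray rim 508 (array([609.8,  25.4]), array([211. , 137.7]), 4.9) 0.043972918746055134
ice 28 [221.3 173.6] [0.686 0.016 0.025] 0.025
ice 27 [228.7 173.3] [ 0.687 -0.01   0.025] 0.023
ice 25 [204.  175.8] [0.679 0.076 0.025] 0.023
ice 27 [212.8 174.4] [0.683 0.045 0.025] 0.025
ice 27 [229.8 181.4] [ 0.658 -0.014  0.025] 0.025
ice 27 [204.5 183.4] [0.652 0.073 0.025] 0.023
ice 26 [212.9 183. ] [0.653 0.044 0.025] 0.025
ice 28 [221.5 182. ] [0.656 0.014 0.025] 0.024
mug 87 (497.50384521484375, -168.5322723388672) 40.457759857177734 0.08971915771748791 [ 0.50017597 -0.17278483  0.0895434 ]
lid (array([535.4, 268.3]), array([166.2, 183.8]), 8.8) 0.12163758546941439
```

```bash
cat >> h.py <<'E'
def to(pos,R):
    """pos, R (3x3 target) -> linear, dr for apply_moves from current pose"""
    from station import status
    s=status.state(); R0=Rn.from_euler("xyz",s["ee_rot"]).as_matrix(); p0=s["tool_pos"]
    l=R0.T@(np.asarray(pos)-p0)/0.2; w=Rn.from_matrix(R0.T@R).as_rotvec()/np.pi
    n=max(np.linalg.norm(l)*0.2/0.0417, np.linalg.norm(w)*180/7.16)
    print("lin",np.round(l,3).tolist(),"dr",np.round(w,4).tolist(),"rows>=%.1f"%n)
    return l,w
def scoopR(yaw,pitch=0.,roll=0.):
    """tool rotation when gripping scoop: scoop axes x fwd; pitch>0 = nose down; tool x=scoop x, tool y=-scoop z, tool z=scoop y"""
    S=Rn.from_euler("ZYX",[yaw,pitch,roll]).as_matrix()
    return S@np.array([[1,0,0],[0,0,1],[0,-1,0]],float)
def show(s):
    print({k:np.round(v,4).tolist() for k,v in s.items() if k in("time","joint_pos","tool_pos","ee_rot","wrist_force","opening")})
E
python3 - <<'E'
from h import *
to([0.439,-0.344,0.34],scoopR(np.radians(-17)))
E
```

```text
lin [-1.234, 0.321, -0.248] dr [0.0001, -0.763, -0.0005] rows>=19.2
```

Request:
apply_moves(
  linear=[
    [-0.15, 0.04, -0.03],
    [-0.3, 0.08, -0.06],
    [-0.45, 0.12, -0.09],
    [-0.6, 0.16, -0.12],
    [-0.75, 0.2, -0.15],
    [-0.9, 0.23, -0.18],
    [-0.95, 0.25, -0.19],
    [-1.0, 0.26, -0.2],
    [-1.0, 0.26, -0.2],
    [-1.0, 0.26, -0.2],
  ],
  dr=[
    [0, -0.04, 0],
    [0, -0.08, 0],
    [0, -0.12, 0],
    [0, -0.16, 0],
    [0, -0.2, 0],
    [0, -0.24, 0],
    [0, -0.28, 0],
    [0, -0.32, 0],
    [0, -0.36, 0],
    [0, -0.4, 0],
  ],
  grip=[-1, -1, -1, -1, -1, -1, -1, -1, -1, -1],
)

```text
time: 0.98
tool_pos: [0.4016, -0.372, 0.3516]
ee_rot: [-1.572, 0.002, -1.436]
wrist_force: [-0.4, 0.1, 0.2]
opening: 0.0855
```

Run:
```python
from h import *
from station import status
show(status.state())
to([0.439,-0.344,0.34],scoopR(np.radians(-17)))
```

```text
{'time': 0.9833, 'joint_pos': [-0.8822, 0.3637, -0.2808, 0.9288, 0.0005, 0.5537], 'tool_pos': [0.4016, -0.372, 0.3516], 'ee_rot': [-1.5717, 0.0023, -1.4359], 'wrist_force': [-0.4126, 0.1166, 0.1733], 'opening': 0.0855}
lin [-0.113, 0.058, 0.204] dr [-0.0002, -0.3626, -0.0008] rows>=9.1
```

Request:
apply_moves(
  linear=[
    [-0.06, 0.03, 0.1],
    [-0.113, 0.058, 0.204],
    [-0.113, 0.058, 0.204],
    [-0.113, 0.058, 0.204],
    [-0.113, 0.058, 0.204],
    [-0.113, 0.058, 0.204],
    [-0.113, 0.058, 0.204],
    [-0.113, 0.058, 0.204],
    [-0.113, 0.058, 0.204],
    [-0.113, 0.058, 0.204],
    [-0.113, 0.058, 0.204],
  ],
  dr=[
    [0, -0.04, 0],
    [0, -0.08, 0],
    [0, -0.12, 0],
    [0, -0.16, 0],
    [0, -0.2, 0],
    [0, -0.24, 0],
    [0, -0.28, 0],
    [0, -0.32, 0],
    [0, -0.3626, 0],
    [0, -0.3626, 0],
    [0, -0.3626, 0],
  ],
  grip=[-1, -1, -1, -1, -1, -1, -1, -1, -1, -1, -1],
)

```text
time: 1.9
tool_pos: [0.4389, -0.344, 0.3397]
ee_rot: [-1.569, 0.002, -0.299]
wrist_force: [0.2, 0.2, 0.2]
opening: 0.0854
```

Run:
```python
from h import *
from station import status
show(status.state())
c=grab("wrist","1"); 
c2=grab("top","1"); show(status.state())
```

```text
{'time': 1.9, 'joint_pos': [-0.7974, 0.3925, -0.2698, 0.9115, 0.0007, -0.4987], 'tool_pos': [0.4389, -0.344, 0.3397], 'ee_rot': [-1.5688, 0.0023, -0.2987], 'wrist_force': [0.1853, 0.1912, 0.1673], 'opening': 0.0854}
{'time': 2.0, 'joint_pos': [-0.7974, 0.3924, -0.2697, 0.9115, 0.0006, -0.4983], 'tool_pos': [0.4389, -0.3441, 0.3398], 'ee_rot': [-1.5689, 0.0022, -0.2991], 'wrist_force': [0.6302, -0.118, -0.46], 'opening': 0.0852}
```

View pics/wrist1.png

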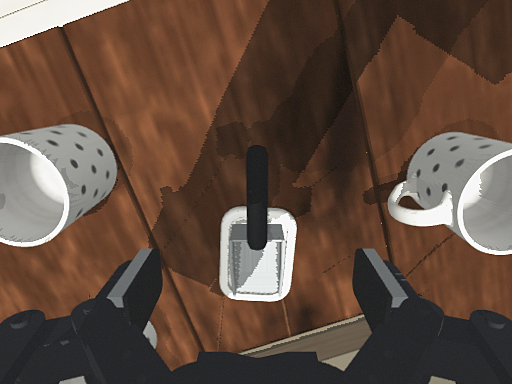

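The wrist view shows the handle upright at columns 248–267, rows 148–248, and centred between the fingers (about col 257). The bowl is at (258,270).

```bash
python3 - <<'E'
from h import *
c=load("pics/wrist1.npz"); W=xyzmap(*c); img=c[0]
U,V=np.meshgrid(np.arange(512),np.arange(384))
m=(U>235)&(U<280)&(V>135)&(V<256)&(W[...,2]>0.091)
print(m.sum(),rect(W[m]),np.median(W[m][:,2]))
m2=(U>235)&(U<280)&(V>135)&(V<256)&(img.max(2)<45)
p=plane(c[2],c[3],c[4],np.c_[U[m2],V[m2]],0.097); print(m2.sum(),rect(p))
# dish rim
m=(U>205)&(U<310)&(V>195)&(V<310)&(img.min(2)>120); print("dish",rect(plane(c[2],c[3],c[4],np.c_[U[m],V[m]],0.008)))
# inner bowl
for v in range(225,300,8): print(v,[ (u,round(float(W[v,u,2]),3)) for u in (225,240,250,258,266,275,285)])
E
python3 -c "
from h import *
crop('pics/wrist1.png',200,130,320,310,4,'pics/c4.png')"
```

```text
1986 (array([ 438.6, -344.1]), array([14.4, 73.7]), 72.4) 0.09538664638899695
2081 (array([ 433.4, -342.1]), array([20.1, 81.4]), 66.8)
dish (array([ 524.7, -370.6]), array([ 75.2, 106.5]), 69.4)
225 [(225, 0.01), (240, 0.008), (250, 0.094), (258, 0.096), (266, 0.092), (275, 0.008), (285, 0.003)]
233 [(225, 0.01), (240, 0.027), (250, 0.095), (258, 0.096), (266, 0.09), (275, 0.026), (285, 0.005)]
241 [(225, 0.01), (240, 0.04), (250, 0.095), (258, 0.096), (266, 0.092), (275, 0.04), (285, 0.004)]
249 [(225, 0.01), (240, 0.007), (250, 0.007), (258, 0.095), (266, 0.007), (275, 0.007), (285, 0.004)]
257 [(225, 0.01), (240, 0.007), (250, 0.007), (258, 0.006), (266, 0.007), (275, 0.007), (285, 0.01)]
265 [(225, 0.01), (240, 0.007), (250, 0.008), (258, 0.008), (266, 0.008), (275, 0.008), (285, 0.009)]
273 [(225, 0.012), (240, 0.008), (250, 0.007), (258, 0.007), (266, 0.007), (275, 0.007), (285, 0.01)]
281 [(225, 0.011), (240, 0.008), (250, 0.006), (258, 0.006), (266, 0.005), (275, 0.007), (285, 0.01)]
289 [(225, 0.01), (240, 0.006), (250, 0.005), (258, 0.007), (266, 0.006), (275, 0.006), (285, 0.01)]
297 [(225, -0.001), (240, 0.01), (250, 0.009), (258, 0.009), (266, 0.008), (275, 0.01), (285, -0.0)]
```

View pics/c4.png

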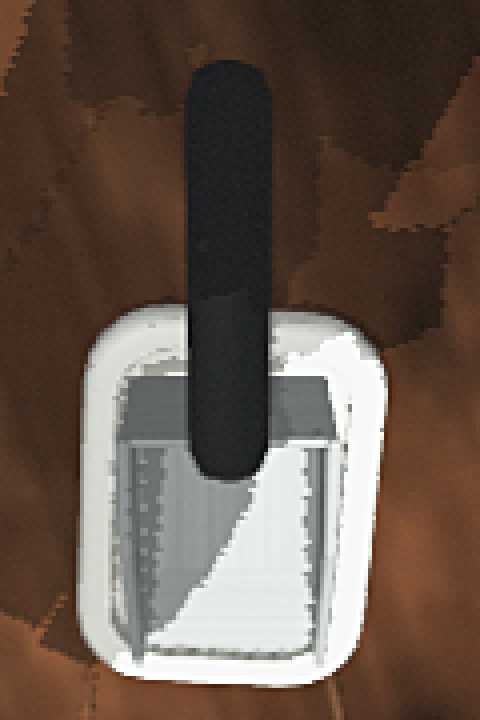

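Run:
```python
from h import *
to([0.4387,-0.3441,0.242],scoopR(np.radians(-17.6)))
```

```text
lin [0.0, 0.489, -0.001] dr [-0.0006, 0.0026, -0.0007] rows>=2.3
```

Request:
apply_moves(
  linear=[
    [0, 0.13, 0],
    [0, 0.26, 0],
    [0, 0.38, 0],
    [0, 0.46, 0],
    [0, 0.489, 0],
    [0, 0.489, 0],
    [0, 0.489, 0],
    [0, 0.489, 0],
    [0, 0.489, 0],
    [0, 0.489, 0],
    [0, 0.489, 0],
    [0, 0.489, 0],
  ],
  dr=[
    [0, 0.0026, 0],
    [0, 0.0026, 0],
    [0, 0.0026, 0],
    [0, 0.0026, 0],
    [0, 0.0026, 0],
    [0, 0.0026, 0],
    [0, 0.0026, 0],
    [0, 0.0026, 0],
    [0, 0.0026, 0],
    [0, 0.0026, 0],
    [0, 0.0026, 0],
    [0, 0.0026, 0],
  ],
  grip=[-1, -1, -1, -1, -1, 1, 1, 1, 1, 1, 1, 1],
  squeeze=80,
)

```text
time: 3.0
tool_pos: [0.439, -0.344, 0.243]
ee_rot: [-1.569, 0.001, -0.307]
wrist_force: [-0.1, 0.5, 4.7]
opening: 0.0135
```

Run:
```python
from h import *
from station import status
show(status.state())
```

```text
{'time': 3.0, 'joint_pos': [-0.7972, 0.4994, -0.3821, 0.6905, 0.0009, -0.49], 'tool_pos': [0.439, -0.344, 0.243], 'ee_rot': [-1.5694, 0.0007, -0.3072], 'wrist_force': [-0.0985, 0.4979, 4.6815], 'opening': 0.0135}
```

The scoop is gripped (opening 13.5 mm) and its underside lies 0.238 m below the TCP. I'll lift, move to a viewing spot beside the tray and re-measure the ice and mug.

Run:
```python
from h import *
to([0.439,-0.344,0.34],scoopR(np.radians(-17.6)))
to([0.48,-0.06,0.40],scoopR(np.radians(4.9)))
```

```text
lin [-0.001, -0.485, 0.001] dr [-0.0004, -0.0, -0.0002] rows>=2.3
lin [-0.235, -0.783, 1.417] dr [-0.0005, -0.125, -0.0001] rows>=7.8
```

Request:
apply_moves(
  linear=[
    [0, -0.1, 0],
    [0, -0.25, 0],
    [0, -0.4, 0],
    [0, -0.55, 0.1],
    [-0.04, -0.7, 0.25],
    [-0.08, -0.78, 0.42],
    [-0.11, -0.78, 0.6],
    [-0.14, -0.78, 0.78],
    [-0.165, -0.78, 0.95],
    [-0.165, -0.78, 0.95],
  ],
  dr=[
    [0, 0, 0],
    [0, 0, 0],
    [0, 0, 0],
    [0, -0.02, 0],
    [0, -0.04, 0],
    [0, -0.06, 0],
    [0, -0.08, 0],
    [0, -0.1, 0],
    [0, -0.125, 0],
    [0, -0.125, 0],
  ],
  grip=[1, 1, 1, 1, 1, 1, 1, 1, 1, 1],
)

```text
time: 3.83
tool_pos: [0.4648, -0.1482, 0.3993]
ee_rot: [-1.566, 0.0, 0.094]
wrist_force: [-0.2, 0.2, -2.1]
opening: 0.0137
```

Run:
```python
from h import *
from station import status
show(status.state())
to([0.48,-0.06,0.40],scoopR(np.radians(4.9)))
grab("wrist","2")
```

```text
{'time': 3.8333, 'joint_pos': [-0.4612, 0.2166, -0.3566, 1.0004, 0.0039, -0.5552], 'tool_pos': [0.4648, -0.1482, 0.3993], 'ee_rot': [-1.566, 0.0002, 0.094], 'wrist_force': [-0.2483, 0.2489, -2.1372], 'opening': 0.0137}
lin [0.117, -0.001, 0.432] dr [-0.0015, 0.0027, -0.0001] rows>=2.1
```

View pics/wrist2.png

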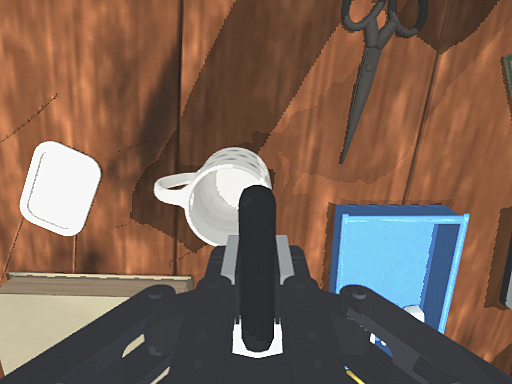

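The view shows the mug mouth partly hidden at (228,205) and the empty dish at (62,188). The tray is at (400,265), with its ice at (410,310) hidden behind the fingers. I'll check the headroom before moving forward for a clear view.

Run:
```python
from h import *
c=load("pics/top0.npz"); W=xyzmap(*c); 
with np.errstate(invalid='ignore'):
  for x0 in np.arange(.60,.9,.04):
    print(round(x0,2),[ (round(y0,2),round(float(np.nanmax(W[...,2][(W[...,0]>x0)&(W[...,0]<x0+.04)&(W[...,1]>y0)&(W[...,1]<y0+.05)],initial=-1)),2)) for y0 in np.arange(-.25,.2,.05)])
c=load("pics/wrist2.npz"); W=xyzmap(*c); img=c[0]; U,V=np.meshgrid(np.arange(512),np.arange(384))
m=(U>180)&(U<275)&(V>145)&(V<250)&(W[...,2]>0.086)&(W[...,2]<0.096)&(img.min(2)>90)
P=W[m]; x,y=P[:,0],P[:,1]
A=np.c_[2*x,2*y,np.ones(len(x))]; s=np.linalg.lstsq(A,x**2+y**2,rcond=None)[0]
print("mug",m.sum(),s[:2],np.sqrt(s[2]+s[0]**2+s[1]**2),np.median(P[:,2]))
```

```text
0.6 [(np.float64(-0.25), 0.05), (np.float64(-0.2), 0.01), (np.float64(-0.15), 0.01), (np.float64(-0.1), 0.01), (np.float64(-0.05), 0.05), (np.float64(-0.0), 0.01), (np.float64(0.05), 0.05), (np.float64(0.1), 0.01), (np.float64(0.15), 0.12)]
0.64 [(np.float64(-0.25), 0.36), (np.float64(-0.2), 0.39), (np.float64(-0.15), 0.4), (np.float64(-0.1), 0.01), (np.float64(-0.05), 0.05), (np.float64(-0.0), 0.38), (np.float64(0.05), 0.05), (np.float64(0.1), 0.04), (np.float64(0.15), 0.01)]
0.68 [(np.float64(-0.25), 0.47), (np.float64(-0.2), 0.38), (np.float64(-0.15), 0.35), (np.float64(-0.1), 0.35), (np.float64(-0.05), 0.37), (np.float64(-0.0), 0.38), (np.float64(0.05), 0.37), (np.float64(0.1), 0.05), (np.float64(0.15), 0.01)]
0.72 [(np.float64(-0.25), 0.47), (np.float64(-0.2), 0.33), (np.float64(-0.15), 0.35), (np.float64(-0.1), 0.36), (np.float64(-0.05), 0.44), (np.float64(-0.0), 0.06), (np.float64(0.05), 0.01), (np.float64(0.1), 0.01), (np.float64(0.15), 0.01)]
0.76 [(np.float64(-0.25), 0.44), (np.float64(-0.2), 0.45), (np.float64(-0.15), 0.41), (np.float64(-0.1), 0.43), (np.float64(-0.05), 0.
[... 201 characters left out ...]
4(-0.1), 0.45), (np.float64(-0.05), 0.45), (np.float64(-0.0), 0.33), (np.float64(0.05), 0.01), (np.float64(0.1), 0.01), (np.float64(0.15), 0.01)]
0.84 [(np.float64(-0.25), 0.29), (np.float64(-0.2), 0.36), (np.float64(-0.15), 0.39), (np.float64(-0.1), 0.43), (np.float64(-0.05), 0.45), (np.float64(-0.0), 0.43), (np.float64(0.05), 0.44), (np.float64(0.1), 0.0), (np.float64(0.15), 0.01)]
0.88 [(np.float64(-0.25), 0.0), (np.float64(-0.2), 0.3), (np.float64(-0.15), 0.32), (np.float64(-0.1), 0.31), (np.float64(-0.05), 0.41), (np.float64(-0.0), 0.43), (np.float64(0.05), 0.44), (np.float64(0.1), 0.06), (np.float64(0.15), 0.01)]
mug 797 [ 0.49588169 -0.16906313] 0.03846844478565551 0.08966609631740768
```

Request:
apply_moves(
  linear=[
    [0.12, 0, 0],
    [0.25, 0, 0],
    [0.375, 0, 0],
    [0.375, 0, 0],
    [0.375, 0, 0],
  ],
  dr=[
    [0, 0, 0],
    [0, 0, 0],
    [0, 0, 0],
    [0, 0, 0],
    [0, 0, 0],
  ],
  grip=[1, 1, 1, 1, 1],
)

```text
time: 4.3
tool_pos: [0.5402, -0.1445, 0.3985]
ee_rot: [-1.569, 0.002, 0.09]
wrist_force: [0.3, 0.4, -0.8]
opening: 0.0135
```

Run:
```python
from h import *
from station import status
show(status.state())
grab("wrist","3")
```

```text
{'time': 4.3, 'joint_pos': [-0.3935, 0.3482, -0.1769, 1.048, 0.0009, -0.4831], 'tool_pos': [0.5402, -0.1445, 0.3985], 'ee_rot': [-1.5689, 0.0016, 0.0896], 'wrist_force': [0.3448, 0.4171, -0.8495], 'opening': 0.0135}
```

View pics/wrist3.png

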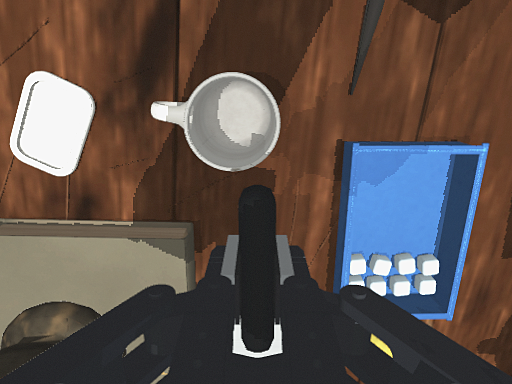

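This view shows the mug rim at (232,121), the dish at (53,123), the tray corners at (346,143), (489,146) and (455,318), and the ice in two rows at row ≈265 and row ≈286.

Run:
```python
from h import *
c=load("pics/wrist3.npz"); W=xyzmap(*c); img=c[0]; U,V=np.meshgrid(np.arange(512),np.arange(384)); hsv=cv2.cvtColor(img,cv2.COLOR_BGR2HSV)
K,k1,E=c[2:]
m=((U>347)&(U<450)&(V>248)&(V<300)&(hsv[...,1]<70)&(img.max(2)>120)).astype(np.uint8)
n,l,s,ce=cv2.connectedComponentsWithStats(m)
yaw=np.radians(4.9)
# tray rim
mb=(U>335)&(V>130)&(V<325)&(hsv[...,0]>95)&(hsv[...,0]<125)&(hsv[...,1]>110)&(W[...,2]>0.041)&(W[...,2]<0.05)
P=W[mb]; 
# left/right/near rims: histogram in rotated frame
for a in (3.9,4.4,4.9,5.4,5.9):
    t=np.radians(a); X=P[:,0]*np.cos(t)+P[:,1]*np.sin(t); Y=-P[:,0]*np.sin(t)+P[:,1]*np.cos(t)
    h,b=np.histogram(Y,bins=np.arange(-.12,.12,.0025)); top=np.argsort(h)[-6:]; hx,bx=np.histogram(X,bins=np.arange(.45,.75,.0025)); tx=np.argsort(hx)[-4:]
    print(a,[(round(b[i],4),h[i]) for i in sorted(top)],[(round(bx[i],4),hx[i]) for i in sorted(tx)], np.round([X.min(),X.max(),Y.min(),Y.max()],4), len(X))
for i in range(1,n):
    if s[i,4]<30: continue
    p=plane(K,k1,E,ce[i:i+1],0.015)[0]; q=W[l==i]; tp=q[q[:,2]>np.percentile(q[:,2],30)]
    print("ice",s[i,4],np.round(ce[i]),"mid",np.round(p,4),"top med",np.round(np.median(tp,0),4), round(float(np.degrees(0)),1), rect(W[(l==i)&(W[...,2]>0.02)]))
# mug
m=(U>180)&(U<285)&(V>65)&(V<175)&(W[...,2]>0.084)&(W[...,2]<0.096)
P=W[m]; cc,rr=cv2.minEnclosingCircle((P[:,:2]*1000).astype(np.float32)); print("mug",cc,rr)
k=np.hypot(P[:,0]-.4965,P[:,1]+.169)<.042; P=P[k]; x,y=P[:,0],P[:,1]
A=np.c_[2*x,2*y,np.ones(len(x))]; q=np.linalg.lstsq(A,x**2+y**2,rcond=None)[0]; print("mug fit",q[:2],np.sqrt(q[2]+q[0]**2+q[1]**2))
m=(U>5)&(U<105)&(V>60)&(V<185)&(img.min(2)>150); print("dish",rect(plane(K,k1,E,np.c_[U[m],V[m]],0.008)))
```

```text
3.9 [(np.float64(-0.085), np.int64(345)), (np.float64(-0.0825), np.int64(344)), (np.float64(-0.08), np.int64(290)), (np.float64(0.0425), np.int64(476)), (np.float64(0.045), np.int64(420)), (np.float64(0.0475), np.int64(359))] [(np.float64(0.505), np.int64(295)), (np.float64(0.5075), np.int64(319)), (np.float64(0.51), np.int64(347)), (np.float64(0.5125), np.int64(239))] [ 0.5022  0.712  -0.0879  0.0545] 4143
4.4 [(np.float64(-0.09), np.int64(364)), (np.float64(-0.0875), np.int64(333)), (np.float64(-0.085), np.int64(307)), (np.float64(0.0375), np.int64(535)), (np.float64(0.04), np.int64(404)), (np.float64(0.0425), np.int64(367))] [(np.float64(0.505), np.int64(320)), (np.float64(0.5075), np.int64(333)), (np.float64(0.51), np.int64(336)), (np.float64(0.5125), np.int64(223))] [ 0.5026  0.7124 -0.0924  0.0483] 4143
4.9 [(np.float64(-0.095), np.int64(350)), (np.float64(-0.0925), np.int64(343)), (np.float64(-0.09), np.int64(307)), (np.float64(0.0325), np.int64(562)), (np.float64(0.035), np.int64(398)), (np.float64(0.0375), np.int64(379))] [(np.float64(0.505), np.int64(364)), (np.float64(0.50
[... 952 characters left out ...]
ce 738 [402. 274.] mid [0.6679 0.0451 0.015 ] top med [nan nan nan] 0.0 (array([666.9,  44.6]), array([51.9, 20.2]), 2.7)
ice 435 [357. 269.] mid [ 0.6661 -0.0114  0.015 ] top med [nan nan nan] 0.0 (array([600.9, -51.4]), array([192.2,  27.9]), 30.1)
ice 666 [378. 274.] mid [0.6695 0.016  0.015 ] top med [0.6614 0.0143 0.024 ] 0.0 (array([601.7, -31.8]), array([214.5,  35.1]), 35.7)
ice 770 [426. 274.] mid [0.6654 0.0752 0.015 ] top med [nan nan nan] 0.0 (array([664.8,  74.4]), array([47.1, 20.3]), 7.6)
mug (496.2668151855469, -169.20590209960938) 40.79595184326172
mug fit [ 0.49619797 -0.1693762 ] 0.03819682179491704
dish (array([ 525.1, -370. ]), array([ 76. , 105.6]), 69.7)
  return _methods._mean(a, axis=axis, dtype=dtype,
  ret = um.true_divide(
```

Run:
```python
from h import *
crop("pics/wrist3.png",335,235,460,325,6,"pics/c5.png")
t=np.radians(4.9)
def tr(p): d=p[:,:2]-[.609,.025]; return np.c_[d[:,0]*np.cos(t)+d[:,1]*np.sin(t),-d[:,0]*np.sin(t)+d[:,1]*np.cos(t)]
c=load("pics/top0.npz"); img=c[0]; K,k1,E=c[2:]
U,V=np.meshgrid(np.arange(512),np.arange(384))
w=((img.min(2).astype(float)-70)/150).clip(0,1)  # red channel-ish whiteness
m=((U>=197)&(U<240)&(V>=165)&(V<192)&(img.min(2)>190)).astype(np.uint8)
n,l,s,ce=cv2.connectedComponentsWithStats(m)
red=img[...,2].astype(float); 
for i in range(1,n):
    mm=cv2.dilate((l==i).astype(np.uint8),np.ones((3,3)))>0
    ww=((red-60)/160).clip(0,1)*mm; q=np.array([[ (U*ww).sum()/ww.sum(),(V*ww).sum()/ww.sum()]])
    p=plane(K,k1,E,q,0.015); print(np.round(q,1),np.round(p[0,:2],4),"tray",np.round(tr(p)[0],4))
```

```text
[[221.4 173.7]] [0.6883 0.0163] tray [ 0.0783 -0.0154]
[[228.9 173.3]] [ 0.6894 -0.0098] tray [ 0.0771 -0.0415]
[[204.1 175.8]] [0.6811 0.077 ] tray [0.0763 0.0456]
[[213.  174.6]] [0.6853 0.0458] tray [0.0778 0.0142]
[[229.9 181.6]] [ 0.66   -0.0138] tray [ 0.0475 -0.043 ]
[[204.7 183.5]] [0.6537 0.0741] tray [0.0487 0.0451]
[[213.1 183.1]] [0.6548 0.0449] tray [0.0473 0.0159]
[[221.6 182.1]] [0.6583 0.0154] tray [ 0.0483 -0.0138]
```

View pics/c5.png

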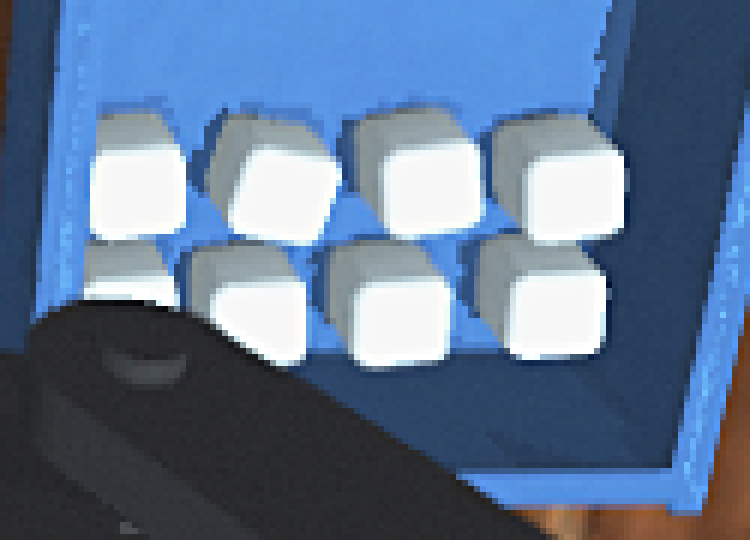

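Run:
```python
from h import *
t=np.radians(4.9)
def tr(p): d=p[:,:2]-[.609,.025]; return np.c_[d[:,0]*np.cos(t)+d[:,1]*np.sin(t),-d[:,0]*np.sin(t)+d[:,1]*np.cos(t)]
c=load("pics/wrist3.npz"); K,k1,E=c[2:]
cr=np.array([[138,193],[284,195],[433,180],[575,195],[258,320],[402,320],[555,308]],float)
p=plane(K,k1,E,cr/6+[335,235],.025); print(np.round(tr(p),4))
# right rim edges of tray (inner lower edge), left rim, far rim
q=np.array([[20,0],[60,100],[92,0],[85,230],[705,500],[745,300]],float)
p=plane(K,k1,E,np.array([[346,143],[489,146],[346,200],[343,240],[465,255],[452.5,318]]),.045); print("rim outer",np.round(tr(p),4))
p=plane(K,k1,E,np.array([[590,0],[440,350],[598,60]])/6+[335,235],.005); print("floor inner",np.round(tr(p),4))
```

```text
[[ 0.0447 -0.0435]
 [ 0.0452 -0.0146]
 [ 0.042   0.0145]
 [ 0.0455  0.0434]
 [ 0.0738 -0.0164]
 [ 0.0739  0.0128]
 [ 0.0713  0.0436]]
rim outer [[-0.1052 -0.0756]
 [-0.1032  0.0679]
 [-0.046  -0.0706]
 [-0.0004 -0.07  ]
 [ 0.018   0.0671]
 [ 0.1016  0.0689]]
floor inner [[0.0128 0.0511]
 [0.0951 0.0324]
 [0.0262 0.055 ]]
```

Measured values:
- Mug (0.496, −0.169); dish (0.525, −0.370), yaw −20.3°; tray centre (0.609, 0.025), yaw 4.9°.
- Ice columns in the tray frame: y' = −0.043, −0.015, 0.0145, 0.0445. Rows: x' ≈ 0.046 and 0.075.

I'll aim the 45 mm bowl between the two right-hand columns, at y' = −0.029.

```bash
cat >> h.py <<'E'
TY=np.radians(4.9); TC=np.array([.609,.025])
def trayp(x,y): return TC+[x*np.cos(TY)-y*np.sin(TY), x*np.sin(TY)+y*np.cos(TY)]
def tnose(x,y,z,yaw=TY,pitch=0.,roll=0.,frame="tray"):
    """TCP pose with scoop nose at x,y (tray frame) and height z; pitch>0 nose down"""
    R=scoopR(yaw,pitch,roll); n=np.r_[trayp(x,y) if frame=="tray" else np.array([x,y]),z]
    S=R@np.array([[1,0,0],[0,0,1],[0,-1,0]],float).T   # scoop axes
    return n+S@np.array([-.136,0,.082+.156]), R
E
python3 - <<'E'
from h import *
p,R=tnose(.020,-.029,.06); print(p); to(p,R)
p,R=tnose(.020,-.029,.0055); print(p); to(p,R)
E
```

```text
[ 0.49590104 -0.01380238  0.298     ]
lin [-0.157, 0.505, 0.668] dr [-0.0007, 0.0012, -0.0008] rows>=4.1
[ 0.49590104 -0.01380238  0.2435    ]
lin [-0.156, 0.777, 0.668] dr [-0.0007, 0.0012, -0.0008] rows>=5.0
```

Request:
apply_moves(
  linear=[
    [-0.04, 0.06, 0.15],
    [-0.08, 0.18, 0.3],
    [-0.12, 0.3, 0.48],
    [-0.157, 0.42, 0.6],
    [-0.157, 0.5, 0.668],
    [-0.157, 0.5, 0.668],
    [-0.157, 0.5, 0.668],
  ],
  dr=[
    [0, 0.001, 0],
    [0, 0.001, 0],
    [0, 0.001, 0],
    [0, 0.001, 0],
    [0, 0.001, 0],
    [0, 0.001, 0],
    [0, 0.001, 0],
  ],
  grip=[1, 1, 1, 1, 1, 1, 1],
)

```text
time: 4.93
tool_pos: [0.4948, -0.0139, 0.2986]
ee_rot: [-1.569, 0.004, 0.086]
wrist_force: [0.1, -0.6, -1.4]
opening: 0.0138
```

Run:
```python
from h import *
from station import status
show(status.state())
p,R=tnose(.020,-.029,.0055); print(p); to(p,R)
grab("wrist","4")
```

```text
{'time': 4.9333, 'joint_pos': [-0.1776, 0.331, -0.4846, 0.76, 0.0009, -0.2639], 'tool_pos': [0.4948, -0.0139, 0.2986], 'ee_rot': [-1.5687, 0.0045, 0.0863], 'wrist_force': [0.0544, -0.6085, -1.4214], 'opening': 0.0138}
[ 0.49590104 -0.01380238  0.2435    ]
lin [0.007, 0.276, -0.0] dr [-0.0007, 0.0002, -0.0014] rows>=1.3
```

View pics/wrist4.png

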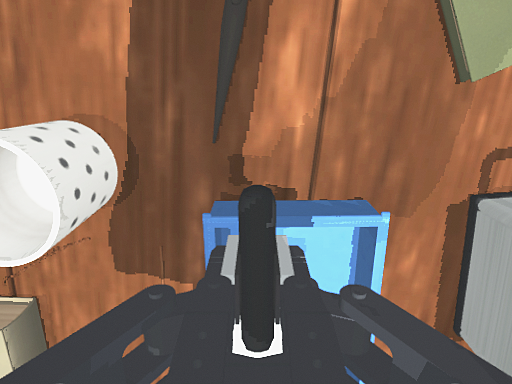

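Tray spans cols 205–388 with the scoop at col 258, so y' ≈ −0.027, which agrees. I'll lower it into the tray.

Request:
apply_moves(
  linear=[
    [0.003, 0.09, 0],
    [0.007, 0.18, 0],
    [0.007, 0.24, 0],
    [0.007, 0.276, 0],
    [0.007, 0.276, 0],
  ],
  dr=[
    [0, 0, 0],
    [0, 0, 0],
    [0, 0, -0.001],
    [0, 0, -0.001],
    [0, 0, -0.001],
  ],
  grip=[1, 1, 1, 1, 1],
)

```text
time: 5.4
tool_pos: [0.4974, -0.0157, 0.2442]
ee_rot: [-1.57, -0.001, 0.083]
wrist_force: [-1.1, -0.3, -1.5]
opening: 0.0133
```

Run:
```python
from h import *
from station import status
show(status.state())
grab("side","5"); grab("top","5")
crop("pics/side5.png",180,210,290,290,6,"pics/c6.png")
crop("pics/top5.png",185,150,255,240,6,"pics/c7.png")
for x in (.05,.07,.092): to(*tnose(x,-.029,.0055))
```

```text
{'time': 5.4, 'joint_pos': [-0.1803, 0.4062, -0.5416, 0.6225, 0.0014, -0.2635], 'tool_pos': [0.4974, -0.0157, 0.2442], 'ee_rot': [-1.5696, -0.0008, 0.0833], 'wrist_force': [-1.1426, -0.2571, -1.515], 'opening': 0.0133}
lin [0.141, 0.009, 0.008] dr [-0.0003, -0.0005, 0.0008] rows>=0.7
lin [0.241, 0.01, 0.009] dr [-0.0003, -0.0005, 0.0008] rows>=1.2
lin [0.351, 0.01, 0.009] dr [-0.0003, -0.0005, 0.0008] rows>=1.7
```

View pics/c6.png

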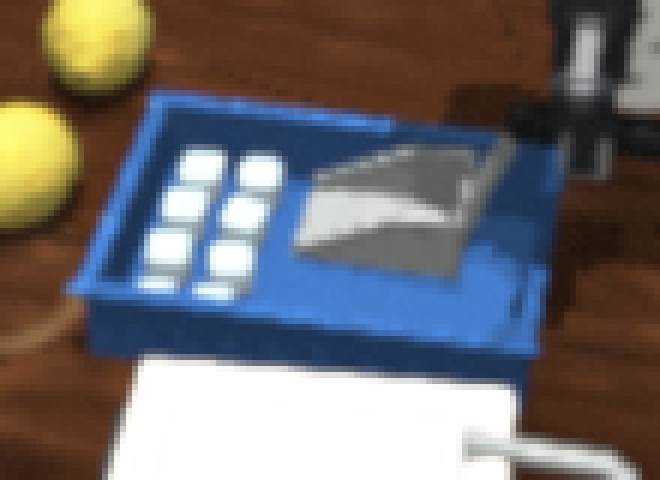

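View pics/c7.png

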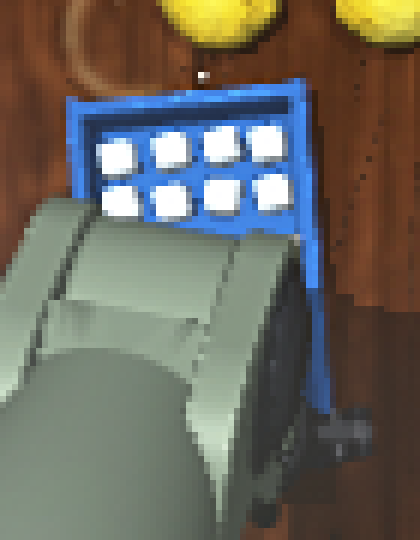

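The side view shows the bowl flat in the tray, facing the C and D columns. Now I'll push in gently, correcting 2 mm to the left.

Request:
apply_moves(
  linear=[
    [0.03, 0.005, 0.009],
    [0.06, 0.006, 0.009],
    [0.09, 0.006, 0.009],
    [0.12, 0.006, 0.009],
    [0.15, 0.006, 0.009],
    [0.18, 0.006, 0.009],
    [0.21, 0.006, 0.009],
    [0.24, 0.006, 0.009],
    [0.24, 0.006, 0.009],
  ],
  dr=[
    [0, 0, 0.001],
    [0, 0, 0.001],
    [0, 0, 0.001],
    [0, 0, 0.001],
    [0, 0, 0.001],
    [0, 0, 0.001],
    [0, 0, 0.001],
    [0, 0, 0.001],
    [0, 0, 0.001],
  ],
  grip=[1, 1, 1, 1, 1, 1, 1, 1, 1],
)

```text
time: 6.25
tool_pos: [0.5385, -0.0094, 0.2436]
ee_rot: [-1.571, 0.022, 0.084]
wrist_force: [-28.1, -3.2, 24.1]
opening: 0.0135
```

Run:
```python
from h import *
from station import status
show(status.state())
grab("side","6")
crop("pics/side6.png",180,210,290,290,6,"pics/c8.png")
for x in (.085,.092): to(*tnose(x,-.029,.0055))
```

```text
{'time': 6.25, 'joint_pos': [-0.1531, 0.4771, -0.4201, 0.6948, -0.0055, -0.237], 'tool_pos': [0.5385, -0.0094, 0.2436], 'ee_rot': [-1.5712, 0.0219, 0.0839], 'wrist_force': [-28.0608, -3.1568, 24.0888], 'opening': 0.0135}
lin [0.11, -0.002, -0.004] dr [0.0, -0.0005, -0.0065] rows>=0.5
lin [0.145, -0.002, -0.004] dr [0.0, -0.0005, -0.0065] rows>=0.7
```

View pics/c8.png

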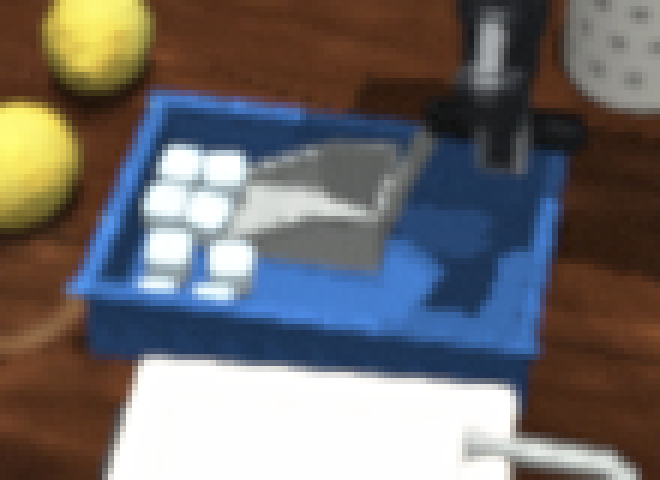

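The C and D cubes are now pressed together 2×2 against the far wall, directly ahead of the bowl. At 28 N the nose has pitched 1.2° down into the floor. I'll go on with a slight nose-up correction.

Run:
```python
from h import *
for x,p in ((.063,-.015),(.075,-.02),(.085,-.02),(.093,-.02)): to(*tnose(x,-.029,.0055,pitch=p))
```

```text
lin [-0.017, 0.011, -0.004] dr [0.0, -0.0005, -0.0113] rows>=0.3
lin [0.037, 0.014, -0.004] dr [0.0, -0.0005, -0.0129] rows>=0.3
lin [0.087, 0.013, -0.004] dr [0.0, -0.0005, -0.0129] rows>=0.4
lin [0.127, 0.012, -0.004] dr [0.0, -0.0005, -0.0129] rows>=0.6
```

Request:
apply_moves(
  linear=[
    [0.03, 0.005, -0.004],
    [0.05, 0.005, -0.004],
    [0.07, 0.005, -0.004],
    [0.09, 0.005, -0.004],
    [0.11, 0.005, -0.004],
    [0.13, 0.005, -0.004],
    [0.15, 0.005, -0.004],
    [0.15, 0.005, -0.004],
  ],
  dr=[
    [0, 0, -0.012],
    [0, 0, -0.013],
    [0, 0, -0.013],
    [0, 0, -0.013],
    [0, 0, -0.013],
    [0, 0, -0.013],
    [0, 0, -0.013],
    [0, 0, -0.013],
  ],
  grip=[1, 1, 1, 1, 1, 1, 1, 1],
)

```text
time: 6.97
tool_pos: [0.5655, -0.0076, 0.243]
ee_rot: [-1.572, -0.01, 0.084]
wrist_force: [-14.9, -0.7, 18.9]
opening: 0.0142
```

Run:
```python
from h import *
from station import status
show(status.state())
grab("side","7")
crop("pics/side7.png",180,210,290,290,6,"pics/c9.png")
for x in (.085,.092): to(*tnose(x,-.029,.0055))
```

```text
{'time': 6.9667, 'joint_pos': [-0.1443, 0.5069, -0.3686, 0.685, 0.0012, -0.2281], 'tool_pos': [0.5655, -0.0076, 0.243], 'ee_rot': [-1.572, -0.0103, 0.0839], 'wrist_force': [-14.9427, -0.7132, 18.8661], 'opening': 0.0142}
lin [-0.029, -0.004, -0.001] dr [0.0003, -0.0005, 0.0043] rows>=0.1
lin [0.006, -0.003, -0.001] dr [0.0003, -0.0005, 0.0043] rows>=0.1
```

View pics/c9.png

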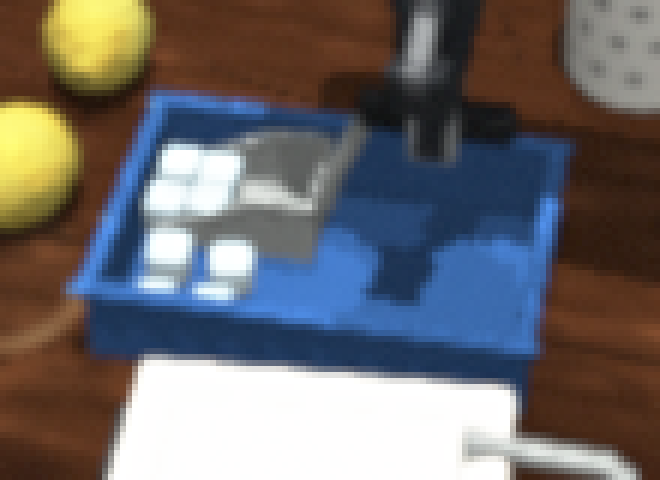

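All four C and D cubes sit 2×2 in the bowl, against the far wall. Next I'll tip the nose up about the heel while lifting slowly.

```bash
cat >> h.py <<'E'
def theel(x,y,z,pitch,yaw=TY,frame="tray"):
    R=scoopR(yaw,pitch); S=R@np.array([[1,0,0],[0,0,1],[0,-1,0]],float).T
    n=np.r_[trayp(x,y) if frame=="tray" else np.array([x,y]),z]
    return n+S@np.array([-.056,0,.238]),R
E
python3 - <<'E'
from h import *
for p,z,x in ((-3,.006,.011),(-6,.007,.011),(-9,.009,.011),(-12,.011,.010),(-15,.020,.008),(-18,.032,.006),(-22,.046,.002),(-25,.06,-.002),(-25,.10,-.006),(-25,.15,-.01)):
    print(p,end=" "); to(*theel(x,-.029,z,np.radians(p)))
E
```

```text
-3 lin [-0.061, 0.009, -0.001] dr [0.0003, -0.0005, -0.0123] rows>=0.3
-6 lin [-0.122, 0.023, -0.001] dr [0.0003, -0.0005, -0.029] rows>=0.7
-9 lin [-0.182, 0.035, -0.001] dr [0.0003, -0.0005, -0.0457] rows>=1.1
-12 lin [-0.246, 0.05, -0.001] dr [0.0003, -0.0005, -0.0623] rows>=1.6
-15 lin [-0.313, 0.033, -0.001] dr [0.0003, -0.0005, -0.079] rows>=2.0
-18 lin [-0.378, 0.004, -0.001] dr [0.0003, -0.0005, -0.0957] rows>=2.4
-22 lin [-0.469, -0.021, -0.001] dr [0.0004, -0.0005, -0.1179] rows>=3.0
-25 lin [-0.54, -0.054, -0.002] dr [0.0004, -0.0005, -0.1346] rows>=3.4
-25 lin [-0.557, -0.254, -0.002] dr [0.0004, -0.0005, -0.1346] rows>=3.4
-25 lin [-0.574, -0.504, -0.002] dr [0.0004, -0.0005, -0.1346] rows>=3.7
```

Request:
apply_moves(
  linear=[
    [-0.02, 0.005, -0.001],
    [-0.06, 0.009, -0.001],
    [-0.09, 0.016, -0.001],
    [-0.122, 0.023, -0.001],
    [-0.15, 0.029, -0.001],
    [-0.182, 0.035, -0.001],
    [-0.214, 0.043, -0.001],
    [-0.246, 0.05, -0.001],
    [-0.28, 0.042, -0.001],
    [-0.313, 0.033, -0.001],
    [-0.345, 0.02, -0.001],
    [-0.378, 0.004, -0.001],
    [-0.42, -0.008, -0.001],
    [-0.469, -0.021, -0.001],
    [-0.505, -0.037, -0.001],
    [-0.54, -0.054, -0.001],
    [-0.54, -0.054, -0.001],
  ],
  dr=[
    [0, 0, -0.004],
    [0, 0, -0.012],
    [0, 0, -0.021],
    [0, 0, -0.029],
    [0, 0, -0.037],
    [0, 0, -0.0457],
    [0, 0, -0.054],
    [0, 0, -0.0623],
    [0, 0, -0.071],
    [0, 0, -0.079],
    [0, 0, -0.087],
    [0, 0, -0.0957],
    [0, 0, -0.107],
    [0, 0, -0.118],
    [0, 0, -0.126],
    [0, 0, -0.1346],
    [0, 0, -0.1346],
  ],
  grip=[1, 1, 1, 1, 1, 1, 1, 1, 1, 1, 1, 1, 1, 1, 1, 1, 1],
)

```text
time: 8.43
tool_pos: [0.4578, -0.0167, 0.2518]
ee_rot: [-1.571, -0.436, 0.084]
wrist_force: [0.1, -0.4, -1.2]
opening: 0.0135
```

Run:
```python
from h import *
from station import status
show(status.state())
grab("side","8"); grab("top","8")
crop("pics/side8.png",180,190,290,290,6,"pics/c10.png")
crop("pics/top8.png",180,150,270,240,6,"pics/c11.png")
```

```text
{'time': 8.4333, 'joint_pos': [-0.2361, 0.218, -0.8977, 0.0382, 0.1328, -0.2919], 'tool_pos': [0.4578, -0.0167, 0.2518], 'ee_rot': [-1.5715, -0.4364, 0.084], 'wrist_force': [0.0736, -0.3886, -1.2106], 'opening': 0.0135}
```

View pics/c10.png

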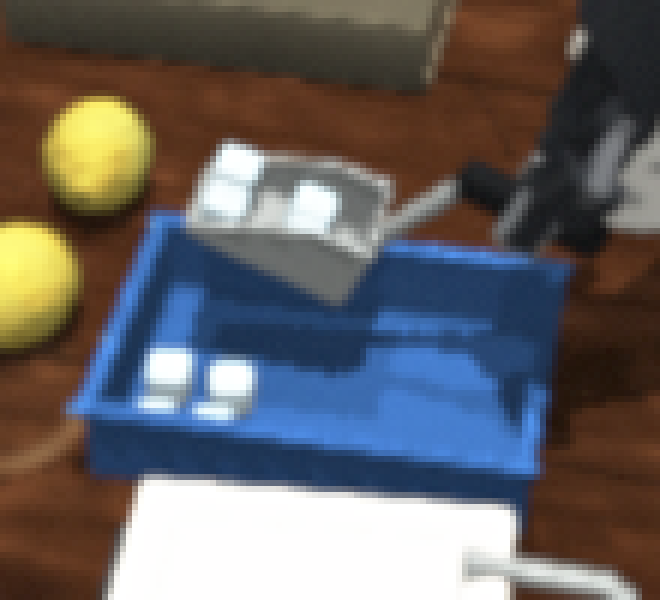

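The side view shows cubes in the bowl: two near the nose at (225,180) and one or two further back at (310,205). I'll tilt more and raise it while still over the tray, so they slide back.

Run:
```python
from h import *
for p,z,x in ((-28,.07,-.004),(-32,.09,-.008),(-32,.12,-.010)):
    print(p,end=" "); to(*theel(x,-.029,z,np.radians(p)))
```

```text
-28 lin [-0.052, -0.034, -0.0] dr [0.0005, -0.0004, -0.0167] rows>=0.4
-32 lin [-0.108, -0.106, -0.0] dr [0.0005, -0.0004, -0.039] rows>=1.0
-32 lin [-0.054, -0.247, -0.001] dr [0.0005, -0.0004, -0.039] rows>=1.2
```

View pics/c11.png

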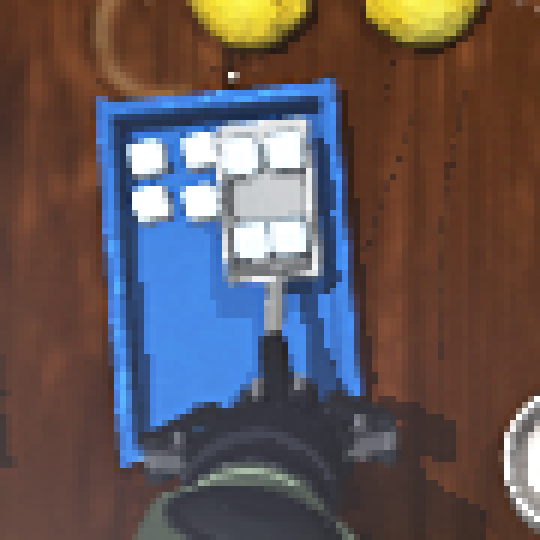

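Request:
apply_moves(
  linear=[
    [-0.026, -0.017, 0],
    [-0.052, -0.034, 0],
    [-0.08, -0.07, 0],
    [-0.108, -0.106, 0],
    [-0.108, -0.106, 0],
    [-0.08, -0.18, 0],
    [-0.054, -0.247, 0],
    [-0.054, -0.247, 0],
  ],
  dr=[
    [0, 0, -0.008],
    [0, 0, -0.0167],
    [0, 0, -0.028],
    [0, 0, -0.039],
    [0, 0, -0.039],
    [0, 0, -0.039],
    [0, 0, -0.039],
    [0, 0, -0.039],
  ],
  grip=[1, 1, 1, 1, 1, 1, 1, 1],
)

```text
time: 9.2
tool_pos: [0.4307, -0.0199, 0.2946]
ee_rot: [-1.574, -0.562, 0.085]
wrist_force: [1.0, 0.1, -1.8]
opening: 0.0136
```

Run:
```python
from h import *
from station import status
show(status.state())
grab("side","9"); grab("top","9")
crop("pics/side9.png",180,160,290,290,5,"pics/c12.png")
crop("pics/top9.png",180,150,270,240,6,"pics/c13.png")
```

```text
{'time': 9.2, 'joint_pos': [-0.2748, 0.0672, -0.9778, -0.0077, 0.1863, -0.3084], 'tool_pos': [0.4307, -0.0199, 0.2946], 'ee_rot': [-1.5736, -0.5621, 0.0855], 'wrist_force': [1.0126, 0.0812, -1.7761], 'opening': 0.0136}
```

View pics/c13.png

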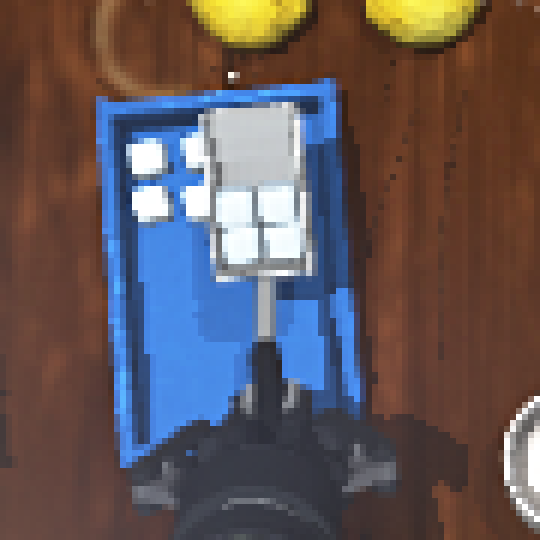

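View pics/c12.png

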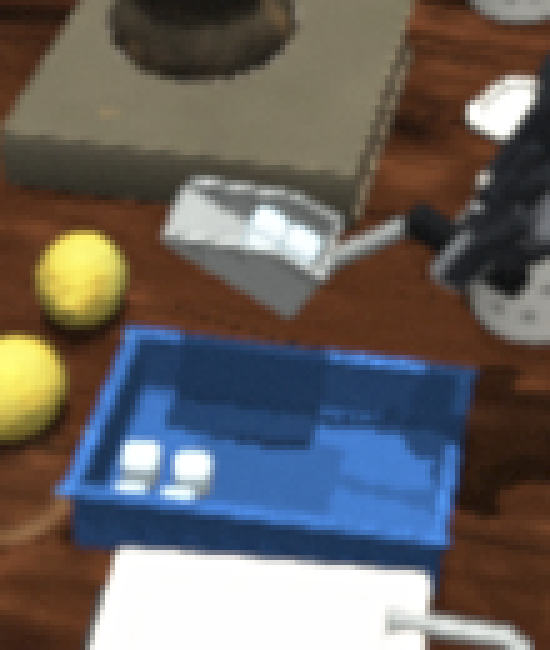

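All four cubes have slid into the back of the bowl. Next I'll plan the carry and pour, pivoting about the nose just inside the near edge of the mug's mouth.

```bash
cat > pour.py <<'E'
from h import *
M=np.array([.4962,-.1693]); yaw=-.25; u=np.array([np.cos(yaw),np.sin(yaw)])
def pn(off,z,deg):
    n=M+off*u; return tnose(n[0],n[1],z,yaw=yaw,pitch=np.radians(deg),frame="w")
E
python3 - <<'E'
from pour import *
for off,z,d in ((-.03,.185,-25),(-.016,.165,-20),(-.016,.155,-15),(-.016,.135,0),(-.016,.112,10),(-.016,.104,20),(-.016,.098,30),(-.016,.098,45),(-.016,.098,55)):
    p,R=pn(off,z,d); print(d,np.round(p,3),end=" "); to(p,R)
E
```

```text
-25 [ 0.25  -0.106  0.343] lin [-0.654, -0.708, -0.358] dr [-0.0503, 0.0937, 0.039] rows>=4.9
-20 [ 0.278 -0.114  0.342] lin [-0.543, -0.631, -0.405] dr [-0.0463, 0.0959, 0.0665] rows>=4.4
-15 [ 0.294 -0.118  0.35 ] lin [-0.458, -0.622, -0.432] dr [-0.0421, 0.098, 0.0941] rows>=4.2
0 [ 0.349 -0.132  0.373] lin [-0.168, -0.578, -0.525] dr [-0.0292, 0.1036, 0.1766] rows>=5.2
10 [ 0.391 -0.142  0.37 ] lin [-0.002, -0.456, -0.596] dr [-0.0203, 0.1068, 0.2316] rows>=6.4
20 [ 0.436 -0.154  0.374] lin [0.194, -0.358, -0.672] dr [-0.011, 0.1094, 0.2866] rows>=7.7
30 [ 0.482 -0.166  0.372] lin [0.379, -0.23, -0.75] dr [-0.0015, 0.1116, 0.3416] rows>=9.0
45 [ 0.551 -0.183  0.362] lin [0.637, -0.011, -0.866] dr [0.0135, 0.1139, 0.424] rows>=11.0
55 [ 0.594 -0.194  0.346] lin [0.772, 0.172, -0.939] dr [0.0238, 0.1147, 0.479] rows>=12.4
```

```bash
sed -i 's/yaw=-.25/yaw=np.radians(-50)/' pour.py
python3 - <<'E'
from pour import *
for off,z,d in ((-.05,.175,-25),(-.016,.165,-20),(-.016,.155,-12),(-.016,.135,0),(-.016,.112,10)):
    p,R=pn(off,z,d); print(d,np.round(p,3),end=" "); to(p,R)
E
```

```text
-25 [0.32  0.04  0.333] lin [-0.333, -0.449, 0.345] dr [-0.1451, 0.2679, 0.0365] rows>=7.7
-20 [0.351 0.003 0.342] lin [-0.191, -0.412, 0.146] dr [-0.1334, 0.2743, 0.0621] rows>=7.8
-12 [ 0.369 -0.017  0.36 ] lin [-0.079, -0.444, 0.037] dr [-0.1143, 0.2838, 0.1031] rows>=8.1
0 [ 0.398 -0.053  0.373] lin [0.07, -0.43, -0.153] dr [-0.0847, 0.2964, 0.1645] rows>=8.8
10 [ 0.426 -0.086  0.37 ] lin [0.168, -0.351, -0.33] dr [-0.059, 0.3053, 0.2156] rows>=9.5
```

Run:
```python
from pour import *
from station import status
s=status.state(); R0=Rn.from_euler("xyz",s["ee_rot"]).as_matrix(); S=R0@np.array([[1,0,0],[0,0,1],[0,-1,0]],float).T
n0=s["tool_pos"]-S@np.array([-.136,0,.238]); print("nose now",n0)
n1=np.r_[M-.016*u,.168]
for i in range(1,15):
    f=i/14; y=np.radians(4.9)*(1-f)+yaw*f; p=np.radians(-32)*(1-f)+np.radians(-20)*f
    n=n0*(1-f)+n1*f; n[2]=n0[2]*(1-f)+n1[2]*f+.0
    to(*tnose(n[0],n[1],n[2],yaw=y,pitch=p,frame="w"))
```

```text
nose now [6.70442289e-01 3.58595197e-04 1.63226749e-01]
lin [-0.037, -0.048, 0.028] dr [-0.0107, 0.0184, 0.0052] rows>=0.6
lin [-0.071, -0.093, 0.058] dr [-0.0218, 0.0371, 0.01] rows>=1.1
lin [-0.1, -0.134, 0.085] dr [-0.0327, 0.056, 0.0147] rows>=1.7
lin [-0.124, -0.172, 0.11] dr [-0.0433, 0.075, 0.0194] rows>=2.2
lin [-0.145, -0.207, 0.132] dr [-0.0536, 0.0943, 0.0241] rows>=2.8
lin [-0.161, -0.24, 0.151] dr [-0.0636, 0.1136, 0.0287] rows>=3.4
lin [-0.174, -0.27, 0.166] dr [-0.0733, 0.1332, 0.0332] rows>=3.9
lin [-0.183, -0.298, 0.177] dr [-0.0828, 0.1529, 0.0377] rows>=4.5
lin [-0.189, -0.323, 0.184] dr [-0.092, 0.1727, 0.0421] rows>=5.0
lin [-0.192, -0.347, 0.186] dr [-0.1008, 0.1927, 0.0463] rows>=5.6
lin [-0.193, -0.368, 0.183] dr [-0.1094, 0.2129, 0.0505] rows>=6.2
lin [-0.191, -0.388, 0.176] dr [-0.1177, 0.2332, 0.0545] rows>=6.7
lin [-0.188, -0.407, 0.164] dr [-0.1257, 0.2537, 0.0584] rows>=7.3
lin [-0.183, -0.424, 0.146] dr [-0.1334, 0.2743, 0.0621] rows>=7.8
```

Request:
apply_moves(
  linear=[
    [-0.018, -0.024, 0.014],
    [-0.037, -0.048, 0.028],
    [-0.071, -0.093, 0.058],
    [-0.1, -0.134, 0.085],
    [-0.124, -0.172, 0.11],
    [-0.145, -0.207, 0.132],
    [-0.161, -0.24, 0.151],
    [-0.174, -0.27, 0.166],
    [-0.183, -0.298, 0.177],
    [-0.189, -0.323, 0.184],
    [-0.192, -0.347, 0.186],
    [-0.193, -0.368, 0.183],
    [-0.191, -0.388, 0.176],
    [-0.188, -0.407, 0.164],
    [-0.185, -0.416, 0.155],
    [-0.183, -0.424, 0.146],
    [-0.183, -0.424, 0.146],
    [-0.183, -0.424, 0.146],
  ],
  dr=[
    [-0.005, 0.009, 0.003],
    [-0.0107, 0.0184, 0.005],
    [-0.0218, 0.037, 0.01],
    [-0.0327, 0.056, 0.0147],
    [-0.0433, 0.075, 0.0194],
    [-0.0536, 0.0943, 0.0241],
    [-0.0636, 0.1136, 0.0287],
    [-0.0733, 0.1332, 0.0332],
    [-0.0828, 0.1529, 0.0377],
    [-0.092, 0.1727, 0.0421],
    [-0.1008, 0.1927, 0.0463],
    [-0.1094, 0.2129, 0.0505],
    [-0.1177, 0.2332, 0.0545],
    [-0.1257, 0.2537, 0.0584],
    [-0.13, 0.264, 0.06],
    [-0.1334, 0.2743, 0.0621],
    [-0.1334, 0.2743, 0.0621],
    [-0.1334, 0.2743, 0.0621],
  ],
  grip=[1, 1, 1, 1, 1, 1, 1, 1, 1, 1, 1, 1, 1, 1, 1, 1, 1, 1],
)

```text
time: 10.8
tool_pos: [0.3517, 0.0032, 0.3443]
ee_rot: [-1.571, -0.348, -0.872]
wrist_force: [0.7, 0.6, -2.3]
opening: 0.0136
```

Run:
```python
from pour import *
from station import status
s=status.state(); show(s)
R0=Rn.from_euler("xyz",s["ee_rot"]).as_matrix(); S=R0@np.array([[1,0,0],[0,0,1],[0,-1,0]],float).T
print("nose",s["tool_pos"]-S@np.array([-.136,0,.238]),Rn.from_matrix(S).as_euler("ZYX",degrees=True))
grab("side","10"); grab("top","10")
crop("pics/side10.png",220,110,370,250,5,"pics/c14.png")
crop("pics/top10.png",200,150,330,260,6,"pics/c15.png")
```

```text
{'time': 10.8, 'joint_pos': [-0.1135, -0.083, -0.8746, 0.5221, -0.237, 0.7275], 'tool_pos': [0.3517, 0.0032, 0.3443], 'ee_rot': [-1.5713, -0.3479, -0.8716], 'wrist_force': [0.7008, 0.5649, -2.274], 'opening': 0.0136}
nose [ 0.48610412 -0.15680468  0.16692878] [-4.99416762e+01 -1.99324184e+01 -2.69369719e-02]
```

View pics/c14.png

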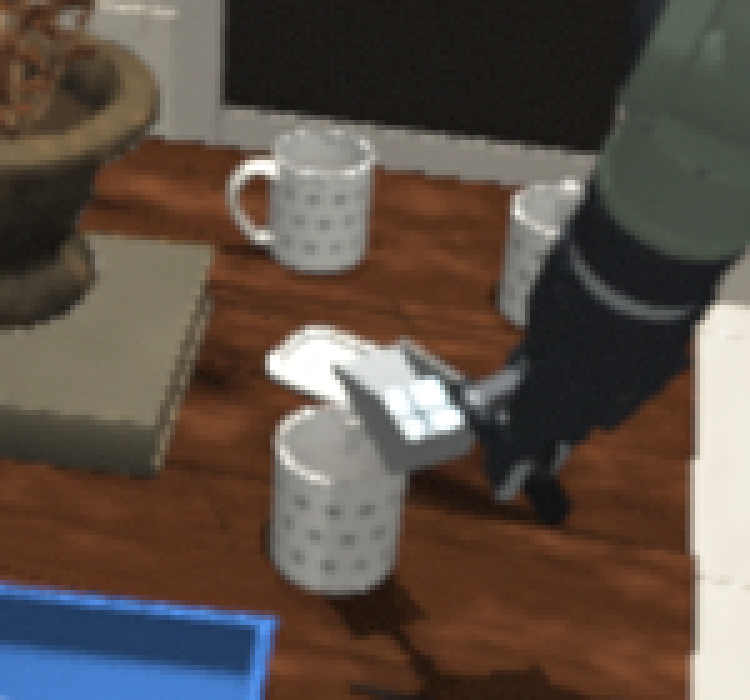

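View pics/c15.png

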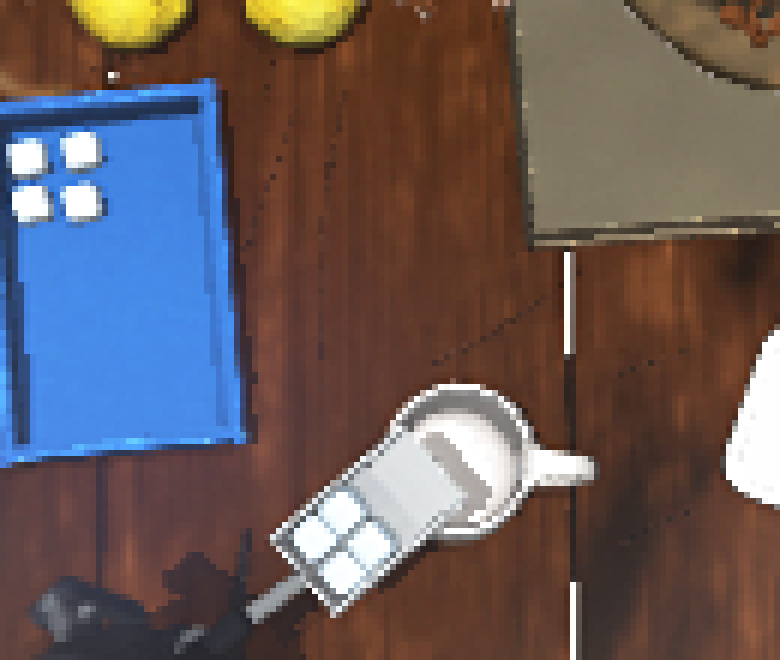

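Four cubes lie at the back of the bowl and the nose is over the mug mouth (top crop about (440,495)). Now I'll compute the pour.

Run:
```python
from pour import *
degs=[-16,-12,-8,-4,0,4,7,10,12,14,16,19,22,26,30,35,40,45,50,55]
zs=np.interp(degs,[-20,0,10,20,30,60],[.167,.137,.113,.104,.099,.099])
for d,z in zip(degs,zs):
    p,R=pn(-.017,z,d); print(d,end=" "); to(p,R)
```

```text
-16 lin [0.07, -0.017, -0.0] dr [0.0, 0.0003, 0.0219] rows>=0.6
-12 lin [0.147, -0.027, -0.0] dr [0.0001, 0.0003, 0.0442] rows>=1.1
-8 lin [0.227, -0.031, -0.0] dr [0.0001, 0.0003, 0.0664] rows>=1.7
-4 lin [0.308, -0.029, -0.0] dr [0.0001, 0.0002, 0.0886] rows>=2.2
0 lin [0.392, -0.021, -0.0] dr [0.0001, 0.0002, 0.1108] rows>=2.8
4 lin [0.47, 0.012, -0.0] dr [0.0001, 0.0002, 0.133] rows>=3.3
7 lin [0.529, 0.04, -0.0] dr [0.0001, 0.0002, 0.1497] rows>=3.8
10 lin [0.589, 0.072, -0.0] dr [0.0001, 0.0002, 0.1664] rows>=4.2
12 lin [0.634, 0.082, -0.001] dr [0.0001, 0.0002, 0.1775] rows>=4.5
14 lin [0.678, 0.093, -0.001] dr [0.0001, 0.0002, 0.1886] rows>=4.7
16 lin [0.723, 0.106, -0.001] dr [0.0001, 0.0002, 0.1997] rows>=5.0
19 lin [0.789, 0.128, -0.001] dr [0.0001, 0.0002, 0.2164] rows>=5.4
22 lin [0.857, 0.15, -0.001] dr [0.0001, 0.0002, 0.233] rows>=5.9
26 lin [0.946, 0.183, -0.001] dr [0.0001, 0.0002, 0.2553] rows>=6.4
30 lin [1.034, 0.222, -0.001] dr [0.0001, 0.0002, 0.2775] rows>=7.0
35 lin [1.144, 0.269, -0.001] dr [0.0002, 0.0002, 0.3053] rows>=7.7
40 lin [1.25, 0.324, -0.001] dr [0.0002, 0.0002, 0.333] rows>=8.4
45 lin [1.35, 0.389, -0.001] dr [0.0002, 0.0002, 0.3608] rows>=9.1
50 lin [1.445, 0.462, -0.001] dr [0.0002, 0.0002, 0.3886] rows>=9.8
55 lin [1.533, 0.543, -0.001] dr [0.0002, 0.0002, 0.4164] rows>=10.5
```

Request:
apply_moves(
  linear=[
    [0.035, -0.008, 0],
    [0.07, -0.017, 0],
    [0.147, -0.027, 0],
    [0.227, -0.031, 0],
    [0.308, -0.029, 0],
    [0.392, -0.021, 0],
    [0.47, 0.012, 0],
    [0.529, 0.04, 0],
    [0.529, 0.04, 0],
  ],
  dr=[
    [0, 0, 0.011],
    [0, 0, 0.022],
    [0, 0, 0.044],
    [0, 0, 0.0664],
    [0, 0, 0.0886],
    [0, 0, 0.1108],
    [0, 0, 0.133],
    [0, 0, 0.15],
    [0, 0, 0.15],
  ],
  grip=[1, 1, 1, 1, 1, 1, 1, 1, 1],
)

```text
time: 11.65
tool_pos: [0.4191, -0.077, 0.3722]
ee_rot: [-1.572, 0.124, -0.874]
wrist_force: [0.7, -1.3, -1.6]
opening: 0.0139
```

Run:
```python
from pour import *
from station import status
s=status.state(); show(s)
R0=Rn.from_euler("xyz",s["ee_rot"]).as_matrix(); S=R0@np.array([[1,0,0],[0,0,1],[0,-1,0]],float).T
print("nose",s["tool_pos"]-S@np.array([-.136,0,.238]),Rn.from_matrix(S).as_euler("ZYX",degrees=True))
grab("side","11")
crop("pics/side11.png",220,110,370,250,5,"pics/c16.png")
degs=[10,12,14,16,18,20,23,26,30,35,40,45,50,55]
zs=np.interp(degs,[-20,0,10,20,30,60],[.167,.137,.113,.104,.099,.099])
for d,z in zip(degs,zs):
    p,R=pn(-.017,z,d); print(d,end=" "); to(p,R)
```

```text
{'time': 11.65, 'joint_pos': [-0.3735, 0.1737, -0.4901, 1.0162, 0.0585, 0.4973], 'tool_pos': [0.4191, -0.077, 0.3722], 'ee_rot': [-1.5717, 0.1239, -0.874], 'wrist_force': [0.7271, -1.3301, -1.5759], 'opening': 0.0139}
nose [ 0.48671157 -0.15812922  0.11925   ] [-50.07826283   7.09644195  -0.05294276]
10 lin [0.061, -0.002, -0.001] dr [0.0003, -0.0003, 0.0164] rows>=0.4
12 lin [0.105, -0.014, -0.001] dr [0.0003, -0.0003, 0.0275] rows>=0.7
14 lin [0.15, -0.024, -0.001] dr [0.0003, -0.0003, 0.0386] rows>=1.0
16 lin [0.195, -0.033, -0.001] dr [0.0003, -0.0003, 0.0497] rows>=1.2
18 lin [0.241, -0.04, -0.0] dr [0.0003, -0.0003, 0.0608] rows>=1.5
20 lin [0.288, -0.046, -0.0] dr [0.0003, -0.0003, 0.0719] rows>=1.8
23 lin [0.358, -0.057, -0.0] dr [0.0003, -0.0003, 0.0886] rows>=2.2
26 lin [0.429, -0.065, -0.0] dr [0.0003, -0.0003, 0.1053] rows>=2.6
30 lin [0.525, -0.07, -0.0] dr [0.0002, -0.0003, 0.1275] rows>=3.2
35 lin [0.644, -0.079, -0.0] dr [0.0002, -0.0003, 0.1553] rows>=3.9
40 lin [0.764, -0.077, -0.0] dr [0.0002, -0.0003, 0.183] rows>=4.6
45 lin [0.883, -0.066, -0.0] dr [0.0002, -0.0003, 0.2108] rows>=5.3
50 lin [1.0, -0.043, 0.0] dr [0.0002, -0.0003, 0.2386] rows>=6.0
55 lin [1.115, -0.011, 0.0] dr [0.0002, -0.0004, 0.2664] rows>=6.7
```

View pics/c16.png

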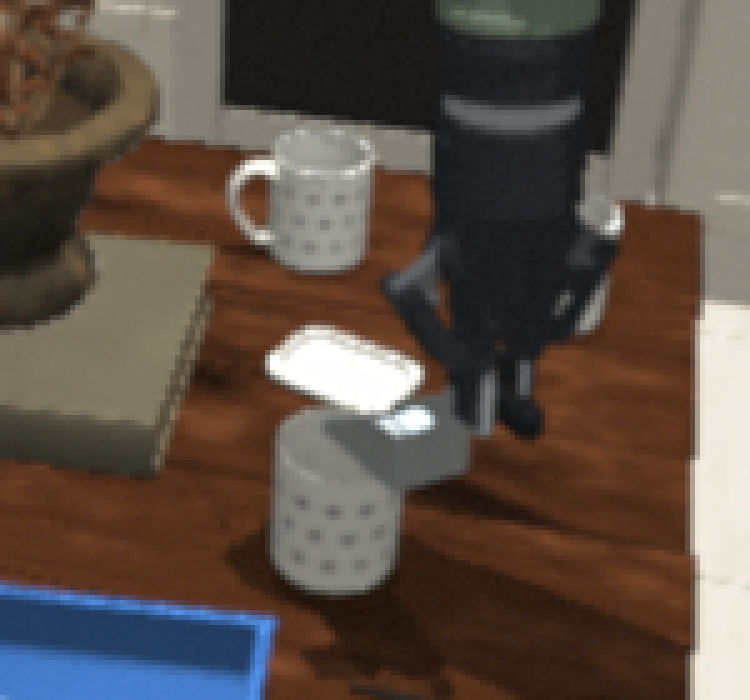

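Request:
apply_moves(
  linear=[
    [0.061, -0.002, 0],
    [0.105, -0.014, 0],
    [0.15, -0.024, 0],
    [0.195, -0.033, 0],
    [0.241, -0.04, 0],
    [0.288, -0.046, 0],
    [0.32, -0.05, 0],
    [0.358, -0.057, 0],
    [0.395, -0.06, 0],
    [0.429, -0.065, 0],
    [0.477, -0.068, 0],
    [0.525, -0.07, 0],
    [0.585, -0.075, 0],
    [0.644, -0.079, 0],
    [0.704, -0.078, 0],
    [0.764, -0.077, 0],
    [0.823, -0.072, 0],
    [0.883, -0.066, 0],
    [0.883, -0.066, 0],
  ],
  dr=[
    [0, 0, 0.0164],
    [0, 0, 0.0275],
    [0, 0, 0.0386],
    [0, 0, 0.0497],
    [0, 0, 0.0608],
    [0, 0, 0.072],
    [0, 0, 0.08],
    [0, 0, 0.0886],
    [0, 0, 0.097],
    [0, 0, 0.1053],
    [0, 0, 0.1164],
    [0, 0, 0.1275],
    [0, 0, 0.1414],
    [0, 0, 0.1553],
    [0, 0, 0.169],
    [0, 0, 0.183],
    [0, 0, 0.197],
    [0, 0, 0.2108],
    [0, 0, 0.2108],
  ],
  grip=[1, 1, 1, 1, 1, 1, 1, 1, 1, 1, 1, 1, 1, 1, 1, 1, 1, 1, 1],
)

```text
time: 13.28
tool_pos: [0.5322, -0.212, 0.3616]
ee_rot: [-1.574, 0.787, -0.875]
wrist_force: [0.0, 0.6, -1.9]
opening: 0.0139
```

Run:
```python
from pour import *
from station import status
s=status.state(); show(s)
grab("side","12"); grab("top","12"); grab("wrist","12")
crop("pics/side12.png",220,110,370,250,5,"pics/c17.png")
crop("pics/top12.png",200,150,330,260,6,"pics/c18.png")
```

```text
{'time': 13.2833, 'joint_pos': [-0.5579, 0.7571, 0.2365, 1.8122, 0.2194, 0.2274], 'tool_pos': [0.5322, -0.212, 0.3616], 'ee_rot': [-1.574, 0.7868, -0.8749], 'wrist_force': [0.0251, 0.5551, -1.8597], 'opening': 0.0139}
```

View pics/c17.png

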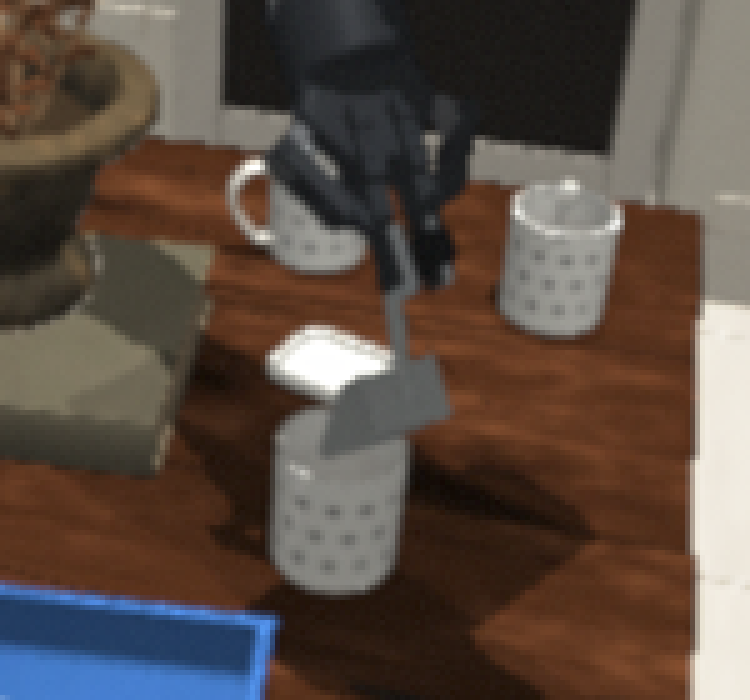

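View pics/wrist12.png

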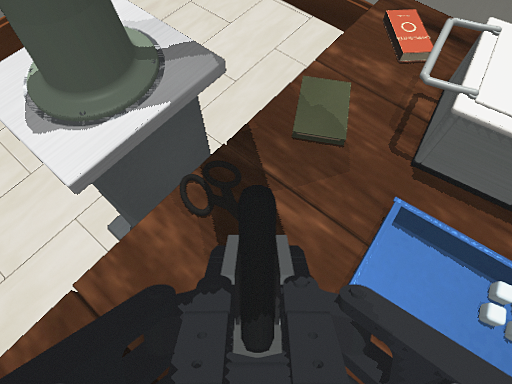

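The side view shows the bowl emptied over the mug, the mug upright and no ice on the table. I'll raise the scoop and check the mug.

Run:
```python
from pour import *
for off,z,d in ((-.017,.13,45),(-.02,.17,40),(-.03,.18,20),(-.06,.18,0)):
    p,R=pn(off,z,d); print(d,np.round(p,3),end=" "); to(p,R)
```

```text
45 [ 0.532 -0.212  0.394] lin [-0.107, -0.112, -0.002] dr [0.0004, -0.0001, 0.0005] rows>=0.7
40 [ 0.515 -0.191  0.44 ] lin [-0.36, -0.179, -0.003] dr [0.0004, -0.0001, -0.0273] rows>=1.9
20 [ 0.447 -0.111  0.45 ] lin [-0.769, 0.155, -0.002] dr [0.0004, -0.0, -0.1384] rows>=3.8
0 [ 0.37  -0.019  0.418] lin [-1.079, 0.691, -0.002] dr [0.0004, 0.0, -0.2495] rows>=6.3
```

View pics/c18.png

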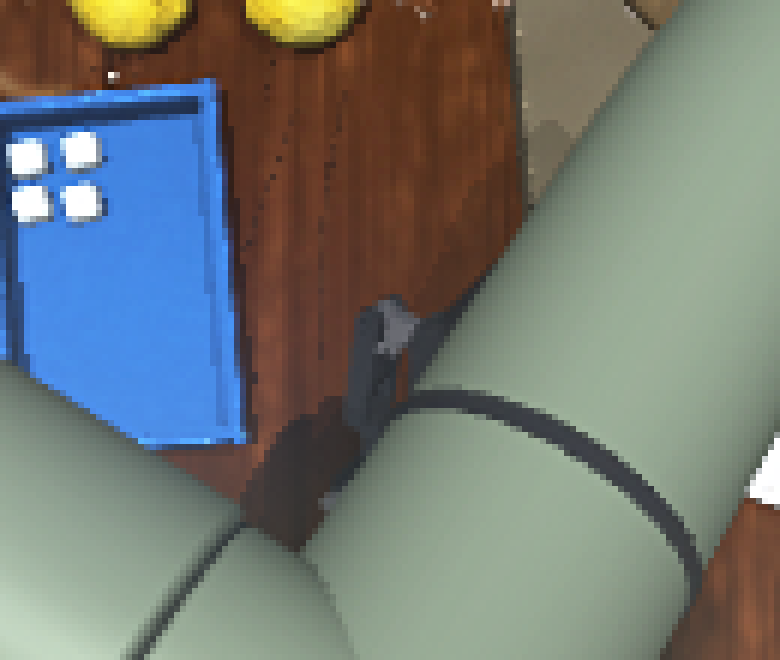

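Request:
apply_moves(
  linear=[
    [-0.05, -0.056, 0],
    [-0.107, -0.112, 0],
    [-0.23, -0.15, 0],
    [-0.36, -0.179, 0],
    [-0.46, -0.1, 0],
    [-0.56, -0.02, 0],
    [-0.67, 0.07, 0],
    [-0.769, 0.155, 0],
    [-0.769, 0.155, 0],
  ],
  dr=[
    [0, 0, 0],
    [0, 0, 0],
    [0, 0, -0.014],
    [0, 0, -0.0273],
    [0, 0, -0.055],
    [0, 0, -0.083],
    [0, 0, -0.11],
    [0, 0, -0.1384],
    [0, 0, -0.1384],
  ],
  grip=[1, 1, 1, 1, 1, 1, 1, 1, 1],
)

```text
time: 14.18
tool_pos: [0.4426, -0.1056, 0.4522]
ee_rot: [-1.57, 0.344, -0.868]
wrist_force: [-1.1, 0.0, -1.1]
opening: 0.0133
```

Run:
```python
from pour import *
from station import status
s=status.state(); show(s)
grab("side","13"); grab("top","13"); grab("wrist","13")
crop("pics/side13.png",220,110,370,250,5,"pics/c19.png")
crop("pics/top13.png",200,150,330,260,6,"pics/c20.png")
b=np.array([.527,-.3715]); yd=np.radians(-19); ud=np.array([np.cos(yd),np.sin(yd)]); n=b+.04*ud
for z in (.14,.03,.0055):
    p,R=tnose(n[0],n[1],z,yaw=yd,frame="w"); print(np.round(p,3)); to(p,R)
```

```text
{'time': 14.1833, 'joint_pos': [-0.4377, 0.2631, -0.1915, 1.4305, 0.1417, 0.4079], 'tool_pos': [0.4426, -0.1056, 0.4522], 'ee_rot': [-1.5701, 0.3438, -0.868], 'wrist_force': [-1.0529, 0.0239, -1.0569], 'opening': 0.0133}
[ 0.436 -0.34   0.378]
lin [0.922, 0.057, -0.783] dr [-0.0297, -0.1699, -0.1076] rows>=5.8
[ 0.436 -0.34   0.268]
lin [1.109, 0.574, -0.783] dr [-0.0297, -0.1699, -0.1076] rows>=7.1
[ 0.436 -0.34   0.244]
lin [1.15, 0.69, -0.783] dr [-0.0297, -0.1699, -0.1076] rows>=7.4
```

View pics/c19.png

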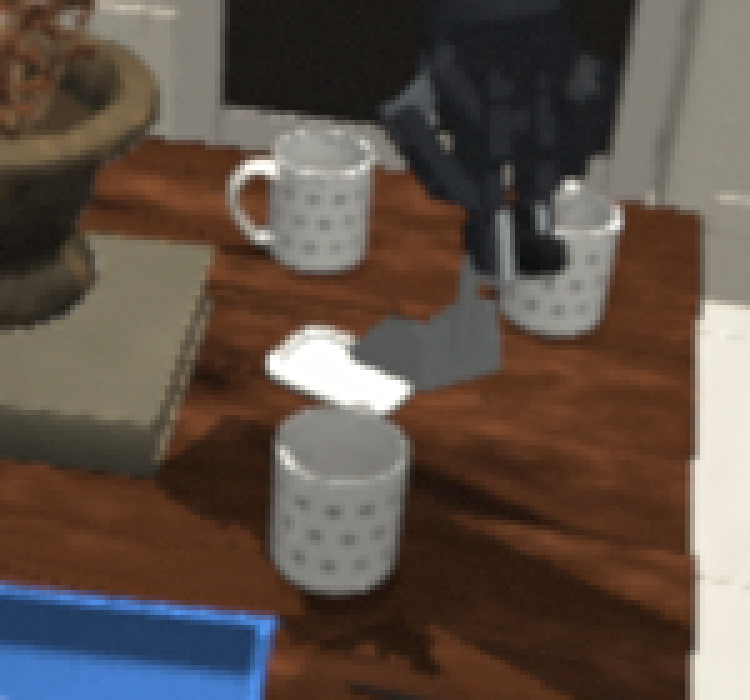

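View pics/c20.png

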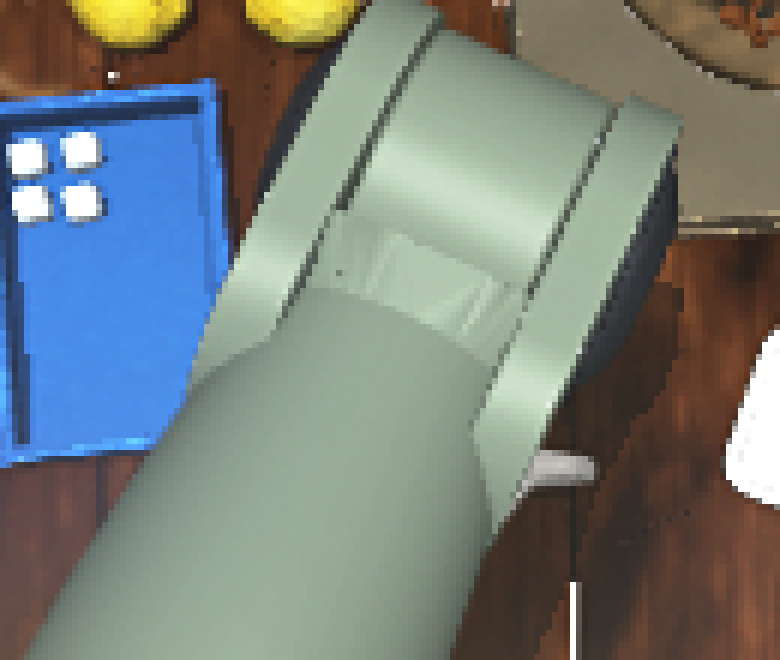

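The mug is upright and nothing spilled. I'll carry the scoop level to the dish.

Request:
apply_moves(
  linear=[
    [0.1, -0.05, -0.1],
    [0.22, -0.05, -0.22],
    [0.36, -0.03, -0.34],
    [0.5, 0, -0.46],
    [0.64, 0.02, -0.58],
    [0.78, 0.04, -0.69],
    [0.922, 0.057, -0.783],
    [0.922, 0.057, -0.783],
    [0.922, 0.057, -0.783],
  ],
  dr=[
    [-0.004, -0.024, -0.015],
    [-0.008, -0.048, -0.03],
    [-0.013, -0.073, -0.046],
    [-0.017, -0.097, -0.06],
    [-0.021, -0.121, -0.077],
    [-0.026, -0.146, -0.092],
    [-0.0297, -0.17, -0.1076],
    [-0.0297, -0.17, -0.1076],
    [-0.0297, -0.17, -0.1076],
  ],
  grip=[1, 1, 1, 1, 1, 1, 1, 1, 1],
)

```text
time: 15.08
tool_pos: [0.4358, -0.3425, 0.3762]
ee_rot: [-1.569, 0.003, -0.335]
wrist_force: [-0.4, 0.4, -0.9]
opening: 0.0134
```

Run:
```python
from pour import *
from station import status
s=status.state(); show(s)
grab("top","14"); grab("side","14")
crop("pics/top14.png",255,185,365,265,7,"pics/c21.png")
b=np.array([.527,-.3715]); yd=np.radians(-19); ud=np.array([np.cos(yd),np.sin(yd)]); n=b+.04*ud
for z in (.03,.005):
    p,R=tnose(n[0],n[1],z,yaw=yd,frame="w"); print(np.round(p,3)); to(p,R)
```

```text
{'time': 15.0833, 'joint_pos': [-0.7993, 0.3558, -0.2252, 0.993, 0.0002, -0.464], 'tool_pos': [0.4358, -0.3425, 0.3762], 'ee_rot': [-1.5692, 0.0027, -0.3353], 'wrist_force': [-0.4286, 0.4216, -0.8863], 'opening': 0.0134}
[ 0.436 -0.34   0.268]
lin [0.0, 0.547, 0.001] dr [-0.0005, -0.0003, -0.0007] rows>=2.6
[ 0.436 -0.34   0.243]
lin [0.0, 0.672, 0.001] dr [-0.0005, -0.0003, -0.0007] rows>=3.2
```

View pics/c21.png

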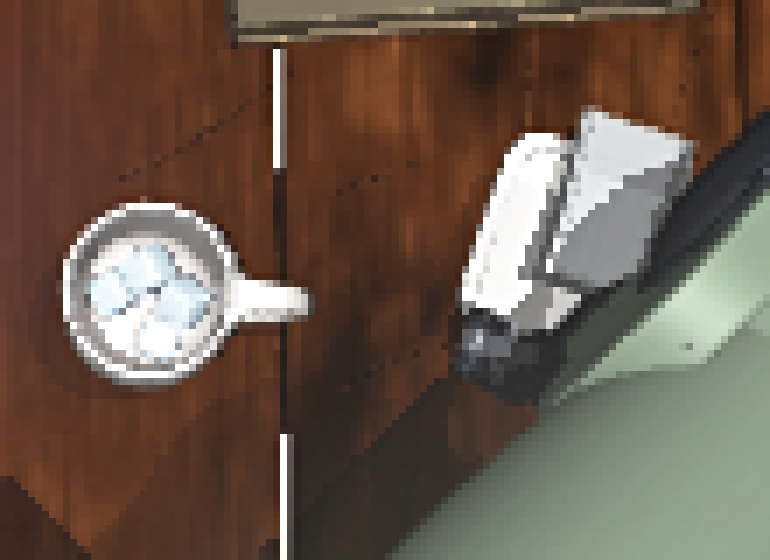

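All four cubes are in the mug and the bowl is empty. Lowering onto the dish.

Request:
apply_moves(
  linear=[
    [0, 0.13, 0],
    [0, 0.28, 0],
    [0, 0.42, 0],
    [0, 0.52, 0],
    [0, 0.58, 0],
    [0, 0.62, 0],
    [0, 0.65, 0],
    [0, 0.67, 0],
    [0, 0.67, 0],
  ],
  dr=[
    [0, 0, 0],
    [0, 0, -0.001],
    [0, 0, -0.001],
    [0, 0, -0.001],
    [0, 0, -0.001],
    [0, 0, -0.001],
    [0, 0, -0.001],
    [0, 0, -0.001],
    [0, 0, -0.001],
  ],
  grip=[1, 1, 1, 1, 1, 1, 1, 1, 1],
)

```text
time: 15.93
tool_pos: [0.4364, -0.3402, 0.2435]
ee_rot: [-1.569, -0.001, -0.332]
wrist_force: [-0.7, 1.0, -0.7]
opening: 0.0138
```

Run:
```python
from pour import *
from station import status
s=status.state(); show(s)
grab("side","15"); 
crop("pics/side15.png",250,120,350,220,7,"pics/c22.png")
```

```text
{'time': 15.9333, 'joint_pos': [-0.7959, 0.4914, -0.3949, 0.6842, 0.0019, -0.464], 'tool_pos': [0.4364, -0.3402, 0.2435], 'ee_rot': [-1.5693, -0.0012, -0.3319], 'wrist_force': [-0.6704, 1.0297, -0.7082], 'opening': 0.0138}
```

View pics/c22.png

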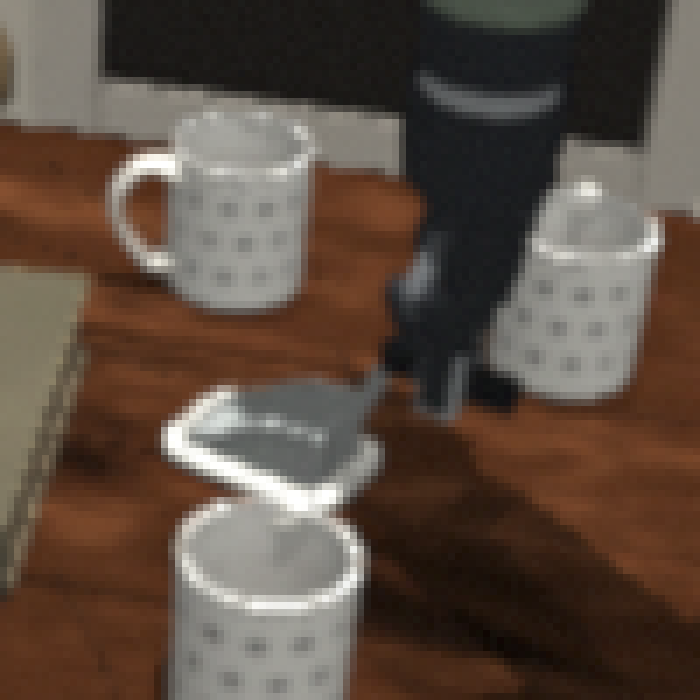

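Request:
apply_moves(
  linear=[
    [0, 0.006, 0],
    [0, 0.012, 0],
    [0, 0.012, 0],
    [0, 0.012, 0],
    [0, 0.012, 0],
    [0, 0.012, 0],
    [0, 0.012, 0],
    [0, 0.012, 0],
    [0, 0.012, 0],
  ],
  dr=[
    [0, 0, 0],
    [0, 0, 0],
    [0, 0, 0],
    [0, 0, 0],
    [0, 0, 0],
    [0, 0, 0],
    [0, 0, 0],
    [0, 0, 0],
    [0, 0, 0],
  ],
  grip=[1, 1, 1, -0.3, -0.3, -0.3, -0.3, -0.3, -0.3],
)

```text
time: 16.73
tool_pos: [0.4365, -0.3404, 0.2414]
ee_rot: [-1.57, -0.002, -0.332]
wrist_force: [-0.3, 0.7, 0.5]
opening: 0.0551
```

Request:
apply_moves(
  linear=[
    [0, -0.1, 0],
    [0, -0.25, 0],
    [0, -0.4, 0],
    [0, -0.55, 0],
    [0, -0.7, 0],
    [0, -0.7, 0],
  ],
  dr=[
    [0, 0, 0],
    [0, 0, 0],
    [0, 0, 0],
    [0, 0, 0],
    [0, 0, 0],
    [0, 0, 0],
  ],
  grip=[-0.3, -0.3, -0.3, -0.3, -0.3, -0.3],
)

```text
time: 17.23
tool_pos: [0.4375, -0.3417, 0.3876]
ee_rot: [-1.574, -0.011, -0.332]
wrist_force: [1.6, -1.4, 0.2]
opening: 0.0552
```

Run:
```python
from pour import *
from station import status
s=status.state(); show(s)
c=grab("wrist","16"); grab("side","16"); W=xyzmap(*c); img=c[0]
U,V=np.meshgrid(np.arange(512),np.arange(384))
m=(U>200)&(U<320)&(V>100)&(V<260)&(W[...,2]>0.085)&(W[...,2]<.11)
print(m.sum(),rect(W[m]),np.median(W[m][:,2]))
K,k1,E=c[2:]
crop("pics/wrist16.png",150,60,370,330,3,"pics/c23.png")
```

```text
{'time': 17.2333, 'joint_pos': [-0.7965, 0.3425, -0.2143, 1.0032, 0.0019, -0.4644], 'tool_pos': [0.4375, -0.3417, 0.3876], 'ee_rot': [-1.5739, -0.0105, -0.3321], 'wrist_force': [1.6438, -1.426, 0.1777], 'opening': 0.0552}
1482 (array([ 437.1, -341.6]), array([14.6, 74.3]), 71.3) 0.09529953815471601
```

View pics/wrist16.png

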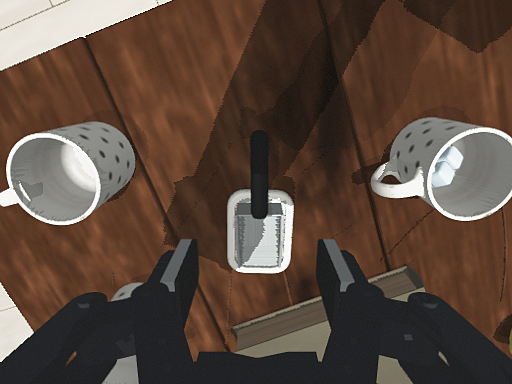

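The scoop is back flat: handle top at 0.095 m as at the start, base about 4 mm from the dish centre. Ice is visible in the mug at (450,165). Next I'll move over to the caddy.

```bash
cat >> h.py <<'E'
def lidR(psi,el):
    """tool approach dir at elevation el below horizontal (rad), heading psi; tool x = -lateral"""
    f=np.array([np.cos(psi),np.sin(psi),0]); l=np.array([-np.sin(psi),np.cos(psi),0])
    d=f*np.cos(el)-np.array([0,0,1])*np.sin(el); x=-l
    return np.c_[x,d,np.cross(x,d)]
E
python3 - <<'E'
from h import *
to([.40,.28,.42],lidR(np.radians(8),np.pi/2))
c=load("pics/top0.npz"); W=xyzmap(*c)
U,V=np.meshgrid(np.arange(512),np.arange(384))
m=(U>112)&(U<168)&(V>232)&(V<250)&(W[...,2]>.1)
for v,u in zip(V[m],U[m]): pass
print(m.sum(),rect(W[m]),np.median(W[m],0))
E
```

```text
lin [-1.184, -0.192, 2.875] dr [-0.0007, 0.3498, 0.0013] rows>=14.9
248 (array([448.4, 267.1]), array([ 50.4, 158.6]), 0.1) [0.4420365  0.27971511 0.11877692]
```

Request:
apply_moves(
  linear=[
    [-0.08, -0.04, 0.18],
    [-0.16, -0.08, 0.37],
    [-0.24, -0.12, 0.56],
    [-0.32, -0.15, 0.75],
    [-0.4, -0.17, 0.94],
    [-0.42, -0.17, 1.0],
  ],
  dr=[
    [0, 0.02, 0],
    [0, 0.05, 0],
    [0, 0.08, 0],
    [0, 0.11, 0],
    [0, 0.14, 0],
    [0, 0.16, 0],
  ],
  grip=[-1, -1, -1, -1, -1, -1],
)

```text
time: 17.83
tool_pos: [0.4205, -0.12, 0.4154]
ee_rot: [-1.569, 0.0, -0.835]
wrist_force: [-0.8, -0.6, -0.4]
opening: 0.0854
```

Run:
```python
from h import *
from station import status
show(status.state())
to([.40,.28,.42],lidR(np.radians(8),np.pi/2))
```

```text
{'time': 17.8333, 'joint_pos': [-0.4478, 0.1082, -0.446, 1.0158, 0.0021, 0.3875], 'tool_pos': [0.4205, -0.12, 0.4154], 'ee_rot': [-1.5686, 0.0001, -0.8353], 'wrist_force': [-0.7965, -0.5826, -0.4101], 'opening': 0.0854}
lin [-1.552, -0.02, 1.266] dr [-0.0007, 0.1897, -0.0002] rows>=9.6
```

Request:
apply_moves(
  linear=[
    [-0.15, 0, 0.12],
    [-0.31, -0.01, 0.25],
    [-0.46, -0.01, 0.38],
    [-0.62, -0.01, 0.5],
    [-0.78, -0.02, 0.63],
    [-0.9, -0.02, 0.74],
    [-1.0, -0.02, 0.82],
  ],
  dr=[
    [0, 0.02, 0],
    [0, 0.04, 0],
    [0, 0.07, 0],
    [0, 0.1, 0],
    [0, 0.13, 0],
    [0, 0.16, 0],
    [0, 0.19, 0],
  ],
  grip=[-1, -1, -1, -1, -1, -1, -1],
)

```text
time: 18.42
tool_pos: [0.4069, 0.1406, 0.4184]
ee_rot: [-1.571, 0.002, -1.436]
wrist_force: [1.1, -1.0, -0.6]
opening: 0.0855
```

Run:
```python
from h import *
from station import status
show(status.state())
to([.40,.28,.42],lidR(np.radians(8),np.pi/2))
```

```text
{'time': 18.4167, 'joint_pos': [0.1603, 0.0936, -0.4546, 1.023, 0.0018, 1.5958], 'tool_pos': [0.4069, 0.1406, 0.4184], 'ee_rot': [-1.5712, 0.0018, -1.4355], 'wrist_force': [1.1333, -0.9663, -0.6391], 'opening': 0.0855}
lin [-0.695, -0.007, 0.06] dr [0.0001, -0.0014, -0.0006] rows>=3.3
```

Request:
apply_moves(
  linear=[
    [-0.15, 0, 0.015],
    [-0.33, 0, 0.03],
    [-0.52, 0, 0.05],
    [-0.695, 0, 0.06],
    [-0.695, 0, 0.06],
    [-0.695, 0, 0.06],
  ],
  dr=[
    [0, 0, 0],
    [0, 0, 0],
    [0, 0, 0],
    [0, 0, 0],
    [0, 0, 0],
    [0, 0, 0],
  ],
  grip=[-1, -1, -1, -1, -1, -1],
)

```text
time: 18.92
tool_pos: [0.3992, 0.2813, 0.4168]
ee_rot: [-1.574, 0.0, -1.432]
wrist_force: [-0.4, -0.1, 0.4]
opening: 0.0852
```

Run:
```python
from h import *
from station import status
show(status.state())
grab("wrist","17")
```

```text
{'time': 18.9167, 'joint_pos': [0.4621, 0.2052, -0.3248, 1.044, 0.0015, 1.8939], 'tool_pos': [0.3992, 0.2813, 0.4168], 'ee_rot': [-1.5743, 0.0004, -1.4318], 'wrist_force': [-0.447, -0.1023, 0.3745], 'opening': 0.0852}
```

View pics/wrist17.png

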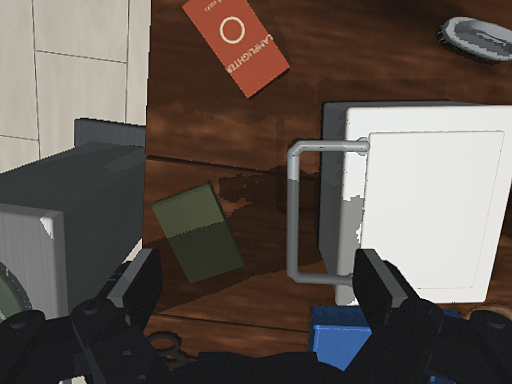

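The bar runs from about (294,150) to (294,275), and the lid's front edge from (347,107) to (340,303).

Run:
```python
from h import *
c=load("pics/wrist17.npz"); W=xyzmap(*c); img=c[0]; K,k1,E=c[2:]
U,V=np.meshgrid(np.arange(512),np.arange(384))
m=(U>275)&(U<315)&(V>158)&(V<268)&(W[...,2]>.09)&(W[...,2]<.13)
rows=[]
for v in range(160,266):
    u=U[v][m[v]]
    if len(u)>4: rows.append([u.mean(),v])
rows=np.array(rows); p=plane(K,k1,E,rows,.117)
vx,vy,x0,y0=cv2.fitLine(p[:,:2].astype(np.float32),cv2.DIST_HUBER,0,.01,.01).ravel()
print(len(rows),"bar dir",np.degrees(np.arctan2(vy,vx)),"pt",x0,y0, "ends",p[0],p[-1], "top z",np.median(W[m][:,2]), np.percentile(W[m][:,2],90))
# lateral extents of whole handle
for lab,uv in (("bar corner A",(291,143)),("bar corner B",(291,281))): print(lab,plane(K,k1,E,[uv],.116))
ml=(U>372)&(U<480)&(V>140)&(V<250); print("lid top z",np.nanmedian(W[ml][:,2]))
q=plane(K,k1,E,[(347,107),(340,303),(485,301)],.120); print("lid corners",np.round(q,4))
```

```text
106 bar dir -81.15742 pt 0.43275857 0.25464064 ends [0.42531511 0.30158051 0.117     ] [0.44069437 0.20433911 0.117     ] top z 0.12010373703639846 0.12127121302197613
bar corner A [[0.42183237 0.31521243 0.116     ]]
bar corner B [[0.44377564 0.18697337 0.116     ]]
lid top z 0.12377885265174082
lid corners [[0.46   0.3499 0.12  ]
 [0.4931 0.1721 0.12  ]
 [0.6308 0.1925 0.12  ]]
```

The bar's normal heading is 8.8° and its middle is (0.433, 0.2525, 0.116). The hinge is 0.184 m beyond. To check reach and joint limits, I'll fit a simple kinematic model to the logged joint and pose pairs.

```bash
cat > kin.py <<'E'
import numpy as np
from scipy.optimize import least_squares
from scipy.spatial.transform import Rotation as Rn
D=[([-1.257,.3269,-.1936,1.05196,0,1.4366],[.2381,-.4955,.4039],[-1.5725,.0002,-2.6938]),
([-0.8822,0.3637,-0.2808,0.9288,0.0005,0.5537],[0.4016,-0.372,0.3516],[-1.5717,.0023,-1.4359]),
([-0.7972,0.4994,-0.3821,0.6905,0.0009,-0.49],[0.439,-0.344,0.243],[-1.5694,.0007,-.3072]),
([-0.3935,0.3482,-0.1769,1.048,0.0009,-0.4831],[0.5402,-0.1445,0.3985],[-1.5689,.0016,.0896]),
([-0.1803,0.4062,-0.5416,0.6225,0.0014,-0.2635],[0.4974,-0.0157,0.2442],[-1.5696,-.0008,.0833]),
([-0.1443,0.5069,-0.3686,0.685,0.0012,-0.2281],[0.5655,-0.0076,0.243],[-1.572,-.0103,.0839]),
([-0.2361,0.218,-0.8977,0.0382,0.1328,-0.2919],[0.4578,-0.0167,0.2518],[-1.5715,-.4364,.084]),
([-0.2748,0.0672,-0.9778,-0.0077,0.1863,-0.3084],[0.4307,-0.0199,0.2946],[-1.5736,-.5621,.0855]),
([-0.1135,-0.083,-0.8746,0.5221,-0.237,0.7275],[0.3517,0.0032,0.3443],[-1.5713,-.3479,-.8716]),
([-0.5579,0.7571,0.2365,1.8122,0.2194,0.2274],[0.5322,-0.212,0.3616],[-1.574,.7868,-.8749]),
([-0.4377,0.2631,-0.1915,1.4305,0.1417,0.4079],[0.4426,-0.1056,0.4522],[-1.5701,.3438,-.868]),
([0.4621,0.2052,-0.3248,1.044,0.0015,1.8939],[0.3992,0.2813,0.4168],[-1.5743,.0004,-1.4318])]
def fk(q,P,s5=1.,s6=1.):
    d1,a2,a3,d4,d5,d6,c=P
    a=q[0]+c; f=np.array([np.cos(a),np.sin(a),0]); n=np.array([-np.sin(a),np.cos(a),0]); zz=np.array([0,0,1.])
    u=lambda t: f*np.sin(t)+zz*np.cos(t)
    s=q[1]-q[2]+q[3]
    ax=u(s); td=u(s+np.pi/2)
    td=Rn.from_rotvec(ax*s5*q[4]).apply(td)
    p=zz*d1+a2*u(q[1])+a3*u(q[1]-q[2])+d4*n+d5*ax+d6*td
    # tool x at q6=0 (tool down, yaw=j1): x = f-direction => ax
    x=Rn.from_rotvec(td*s6*q[5]).apply(ax)
    R=np.c_[x,td,np.cross(x,td)]
    return p,R
def fit():
    best=None
    for s5 in (1,-1):
      def res(P):
        r=[]
        for q,p,e in D:
            pp,R=fk(q,P,s5); r+=list((pp-p)*10); Re=Rn.from_euler("xyz",e).as_matrix(); r+=list((R-Re)[:,1]); r+=list((R-Re)[:,0])
        return np.array(r)
      o=least_squares(res,[.12,.4,.38,-.07,.1,.1,0.],bounds=([0,.2,.2,-.3,-.02,-.02,-.1],[.4,.7,.7,.3,.3,.3,.1]))
      if best is None or o.cost<best[0].cost: best=(o,s5,res(o.x))
    return best
if __name__=="__main__":
    o,s5,r=fit(); print(np.round(o.x,4),s5,o.cost); r=r.reshape(-1,9); print(np.round(r[:,:3]*100,1)); print(np.round(np.abs(r[:,3:]).max(0),3))
E
python3 kin.py
```

```text
[ 0.      0.2     0.3119  0.1251  0.2066  0.0668 -0.1   ] 1 8.048525416969932
[[ -25.5  105.9  -11. ]
 [ -39.3   54.7   17.3]
 [  -2.4   -2.3   63.9]
 [-101.3   50.6   -7.9]
 [  55.2  -13.1   54.8]
 [  -7.5   -2.5   67. ]
 [  95.4  -34.6  103.7]
 [  79.8  -33.2  110. ]
 [  83.6   14.4   63.9]
 [-132.7   79.8 -135.4]
 [ -60.2   34.2 -105.6]
 [ -65.   -20.8  -19.3]]
[0.056 0.053 0.    0.1   0.1   0.   ]
```

```bash
python3 - <<'E'
import re
s=open('kin.py').read()
s=s.replace("d1,a2,a3,d4,d5,d6,c=P","d1,a2,a3,d4,d5,d6,c2,c3=P; c=0").replace("a2*u(q[1])","a2*u(q[1]+c2)").replace("a3*u(q[1]-q[2])","a3*u(q[1]-q[2]+c3)")
s=s.replace("o=least_squares(res,[.12,.4,.38,-.07,.1,.1,0.],bounds=([0,.2,.2,-.3,-.02,-.02,-.1],[.4,.7,.7,.3,.3,.3,.1]))",
"o=min((least_squares(res,[.15,.4,.38,.07,.1,.1,i,j]) for i in (-1.5,0,1.5) for j in (-1.5,0,1.5)),key=lambda o:o.cost)")
open('kin.py','w').write(s)
E
python3 kin.py
```

```text
[0.264  0.4678 0.3879 0.071  0.0049 0.1986 0.0177 1.3115] 1 0.06366978826717552
[[ -4.7   6.3   1.6]
 [ -4.8   1.8   2.2]
 [ -3.   -0.5   2.9]
 [ -8.5   0.9   1.8]
 [  4.3  -3.3   1.1]
 [ -3.3  -2.1   3.2]
 [  0.1   6.6  -4. ]
 [  0.2  10.4  -4.4]
 [  6.3 -19.4   4.2]
 [ 13.3   6.3  -7.1]
 [ 10.6   2.9  -2.5]
 [ -0.   -2.8   1.1]]
[0. 0. 0. 0. 0. 0.]
```

```bash
python3 - <<'E'
s=open('kin.py').read()
s=s.replace("d5,d6,c2,c3=P","d5,d6,c2,c3,d7,s1=P").replace("+d6*td","+d6*td+d7*np.cross(ax,td)+s1*f+d8*u(s+np.pi/2)").replace("c2,c3,d7,s1=P","c2,c3,d7,s1,d8=P").replace(",.1,.1,i,j])",",.1,.1,i,j,0,0,0])")
open('kin.py','w').write(s)
E
python3 kin.py
```

```text
[ 3.0320e-01  5.1390e-01  4.0420e-01  7.3700e-02 -0.0000e+00  1.3020e-01
  1.0000e-04  1.3976e+00 -1.0000e-04  1.0000e-04  1.1830e-01] 1 1.7757157490375094e-06
[[ 0.1  0.   0. ]
 [-0.  -0.  -0. ]
 [ 0.  -0.  -0. ]
 [-0.   0.   0. ]
 [ 0.   0.  -0. ]
 [-0.  -0.1 -0. ]
 [-0.  -0.   0. ]
 [-0.  -0.  -0. ]
 [ 0.   0.   0. ]
 [ 0.   0.   0. ]
 [ 0.   0.  -0. ]
 [ 0.  -0.  -0. ]]
[0. 0. 0. 0. 0. 0.]
```

The model now fits to 0.1 mm. I'll check IK along the lid arc.

```bash
cat > ik.py <<'E'
from kin import *
import os
if os.path.exists("P.npy"): P=np.load("P.npy")
else: P=fit()[0].x; np.save("P.npy",P)
lo=np.array([-2.65,-.97,-1.3,-1.93,-1.47,-3.14]); hi=np.array([2.65,1.79,1.35,2.1,1.37,3.14])
def ik(p,R,q0):
    def res(q):
        pp,RR=fk(q,P); return np.r_[(pp-p)*5,(Rn.from_matrix(R.T@RR)).as_rotvec()]
    o=least_squares(res,np.clip(q0,lo+.01,hi-.01),bounds=(lo,hi),x_scale=1.); return o.x,np.abs(o.fun).max()
from h import lidR
PSI=np.radians(8.84); F=np.array([np.cos(PSI),np.sin(PSI),0]); L=np.array([-np.sin(PSI),np.cos(PSI),0])
H=F*.6507+L*.183+np.array([0,0,.111])
def bar(th):
    a0=np.arctan2(.005,-.184); r=.184
    a=a0-th; return H+r*(F*np.cos(a)+np.array([0,0,1])*np.sin(a))
def lidpose(th,el,back=0.):
    R=lidR(PSI,el); return bar(th)-R[:,1]*(.156+back),R
E
python3 - <<'E'
from ik import *
print("bar0",bar(0),"bar60",bar(np.radians(60)))
qn=np.array([0.4621,0.2052,-0.3248,1.044,0.0015,1.8939])
for el0 in (25,35,45,55):
    q=qn
    for th in (0,15,30,45,60):
        p,R=lidpose(np.radians(th),np.radians(el0+th)); q,e=ik(p,R,q); print(el0,th,np.round(p,3),np.round(q,2),"err %.4f"%e)
E
```

```text
bar0 [0.43310066 0.25255709 0.11599815] bar60 [0.52825139 0.26735523 0.27278895]
25 0 [0.293 0.231 0.182] [ 0.68  0.6  -1.3  -1.22 -0.55  1.9 ] err 0.1475
25 15 [0.322 0.235 0.264] [ 0.54  0.17 -1.25 -0.68 -0.29  1.83] err 0.0000
25 30 [0.372 0.243 0.335] [ 0.46  0.02 -0.91  0.05 -0.18  1.83] err 0.0000
25 45 [0.437 0.253 0.391] [ 0.4   0.12 -0.54  0.57 -0.08  1.8 ] err 0.0000
25 60 [0.515 0.265 0.428] [ 0.35  0.33 -0.13  1.03 -0.02  1.77] err 0.0000
35 0 [0.307 0.233 0.205] [ 0.59  0.42 -1.3  -0.98 -0.38  1.86] err 0.0617
35 15 [0.341 0.238 0.283] [ 0.5   0.08 -1.09 -0.27 -0.22  1.84] err 0.0000
35 30 [0.395 0.247 0.349] [ 0.43  0.07 -0.74  0.34 -0.12  1.82] err 0.0000
35 45 [0.463 0.257 0.398] [ 0.38  0.22 -0.36  0.82 -0.04  1.79] err 0.0000
35 60 [0.542 0.269 0.428] [0.34 0.46 0.06 1.26 0.02 1.75] err 0.0000
45 0 [0.324 0.236 0.226] [ 0.53  0.27 -1.24 -0.69 -0.26  1.84] err 0.0000
45 15 [0.363 0.242 0.299] [ 0.46  0.09 -0.93  0.06 -0.15  1.84] err 0.0000
45 30 [0.42  0.251 0.358] [ 0.4   0.15 -0.57  0.59 -0.06  1.81] err 0.0000
45 45 [0.49  0.261 0.401] [ 0.36  0.34 -0.19  1.05 -0.    1.77] err 0.0000
45 60 [0.568 0.274 0.423] [0.32 0.6  0.27 1.5  0.04 1.73] err 0.0000
55 0 [0.345 0.239 0.244] [ 0.49  0.19 -1.08 -0.28 -0.19  1.85] err 0.0000
55 15 [0.388 0.246 0.31 ] [ 0.43  0.14 -0.76  0.33 -0.09  1.83] err 0.0000
55 30 [0.446 0.255 0.363] [ 0.38  0.26 -0.4   0.82 -0.02  1.8 ] err 0.0000
55 45 [0.517 0.266 0.398] [ 0.34  0.47 -0.    1.27  0.03  1.75] err 0.0000
55 60 [0.593 0.277 0.414] [0.31 0.75 0.48 1.73 0.07 1.71] err 0.0000
```

Run:
```python
from ik import *
from h import to
qn=np.array([0.4621,0.2052,-0.3248,1.044,0.0015,1.8939])
for el0 in (50,53):
  q=qn
  for back in (.08,.05,.025,0):
    p,R=lidpose(0,np.radians(el0),back); q,e=ik(p,R,qn); print(el0,back,np.round(p,3),np.round(q,2),"err %.4f"%e, end=" "); to(p,R)
  for th in (20,40,60):
    p,R=lidpose(np.radians(th),np.radians(el0+th)); q,e=ik(p,R,q); print(th,np.round(q,2),e)
```

```text
50 0.08 [0.283 0.229 0.297] [ 0.57 -0.05 -1.16 -0.2  -0.26  1.9 ] err 0.0000 lin [0.173, 0.603, -0.608] dr [0.2233, -0.0053, 0.0019] rows>=5.6
50 0.05 [0.302 0.232 0.274] [ 0.55  0.05 -1.17 -0.31 -0.25  1.88] err 0.0000 lin [0.171, 0.718, -0.511] dr [0.2233, -0.0053, 0.0019] rows>=5.6
50 0.025 [0.318 0.235 0.255] [ 0.53  0.13 -1.17 -0.39 -0.24  1.86] err 0.0000 lin [0.17, 0.813, -0.431] dr [0.2233, -0.0053, 0.0019] rows>=5.6
50 0 [0.334 0.237 0.236] [ 0.51  0.22 -1.16 -0.47 -0.22  1.85] err 0.0000 lin [0.168, 0.909, -0.35] dr [0.2233, -0.0053, 0.0019] rows>=5.6
20 [ 0.43  0.12 -0.73  0.38 -0.09  1.83] 8.14071032806396e-13
40 [ 0.36  0.33 -0.23  1.01  0.    1.78] 1.3461454173580023e-13
60 [0.32 0.67 0.37 1.61 0.06 1.72] 5.551115123125783e-16
53 0.08 [0.293 0.231 0.304] [ 0.55 -0.05 -1.11 -0.09 -0.23  1.89] err 0.0000 lin [0.172, 0.564, -0.56] dr [0.2067, -0.0054, 0.0017] rows>=5.2
53 0.05 [0.311 0.234 0.281] [ 0.53  0.04 -1.11 -0.19 -0.22  1.87] err 0.0000 lin [0.171, 0.684, -0.469] dr [0.2067, -0.0054, 0.0017] rows>=5.2
53 0.025 [0.325 0.236 0.261] [ 0.51  0.12 -1.12 -0.28 -0.21  1.86] err 0.0000 lin [0.169, 0.783, -0.394] dr [0.2067, -0.0054, 0.0017] rows>=5.2
53 0 [0.34  0.238 0.241] [ 0.5   0.2  -1.11 -0.35 -0.2   1.85] err 0.0000 lin [0.168, 0.883, -0.318] dr [0.2067, -0.0054, 0.0017] rows>=5.2
20 [ 0.42  0.15 -0.68  0.46 -0.08  1.82] 9.825473767932635e-14
40 [ 0.36  0.36 -0.18  1.08  0.01  1.77] 1.9595436384634013e-13
60 [0.31 0.72 0.44 1.69 0.06 1.72] 1.462757550590507e-15
```

Request:
apply_moves(
  linear=[
    [0.02, 0.05, -0.1],
    [0.05, 0.13, -0.22],
    [0.08, 0.23, -0.34],
    [0.11, 0.34, -0.45],
    [0.14, 0.46, -0.55],
    [0.173, 0.56, -0.608],
    [0.173, 0.603, -0.608],
    [0.173, 0.603, -0.608],
    [0.173, 0.603, -0.608],
  ],
  dr=[
    [0.037, 0, 0],
    [0.074, 0, 0],
    [0.11, -0.002, 0],
    [0.149, -0.003, 0],
    [0.186, -0.004, 0.001],
    [0.223, -0.005, 0.002],
    [0.223, -0.005, 0.002],
    [0.223, -0.005, 0.002],
    [0.223, -0.005, 0.002],
  ],
  grip=[-1, -1, -1, -1, -1, -1, -1, -1, -1],
)

```text
time: 19.72
tool_pos: [0.282, 0.2276, 0.2954]
ee_rot: [-0.88, -0.002, -1.419]
wrist_force: [0.6, -0.4, 0.5]
opening: 0.0852
```

Run:
```python
from ik import *
from h import *
from station import status
show(status.state())
c=grab("wrist","18"); grab("side","18")
for b in (.04,.015,0): to(*lidpose(0,np.radians(50),b))
crop("pics/side18.png",150,180,400,384,3,"pics/c24.png")
```

```text
{'time': 19.7167, 'joint_pos': [0.5689, -0.0491, -1.1625, -0.1894, -0.2625, 1.8992], 'tool_pos': [0.282, 0.2276, 0.2954], 'ee_rot': [-0.8799, -0.0016, -1.4193], 'wrist_force': [0.5746, -0.4295, 0.5219], 'opening': 0.0852}
lin [-0.0, 0.199, -0.009] dr [0.0006, -0.0008, 0.0003] rows>=1.0
lin [-0.001, 0.324, -0.009] dr [0.0006, -0.0008, 0.0003] rows>=1.6
lin [-0.001, 0.399, -0.008] dr [0.0006, -0.0008, 0.0003] rows>=1.9
```

View pics/wrist18.png

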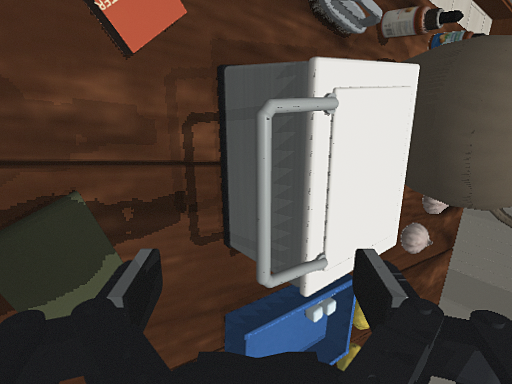

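View pics/c24.png

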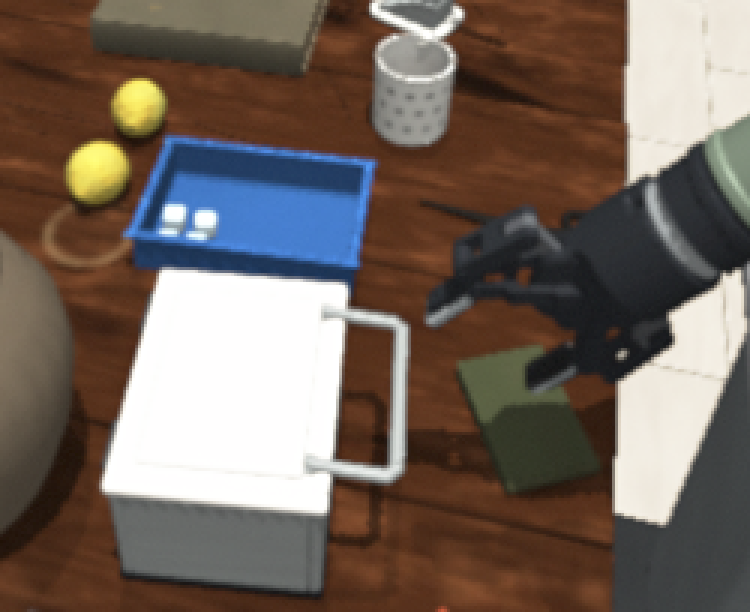

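In the wrist view the bar sits at col ≈265, between rows 105 and 283, and lies between the open fingers. I'll cross-check its position, then advance.

Run:
```python
from ik import *
from h import *
c=load("pics/wrist18.npz"); W=xyzmap(*c); img=c[0]; K,k1,E=c[2:]
U,V=np.meshgrid(np.arange(512),np.arange(384))
m=(U>250)&(U<282)&(V>125)&(V<262)&(W[...,2]>.095)&(W[...,2]<.13)
rows=np.array([[U[v][m[v]].mean(),v] for v in range(126,262) if m[v].sum()>4])
p=plane(K,k1,E,rows,.116); print(len(rows),"f",np.median(p@F),"spread",np.std(p@F),"expected",bar(0)@F, "width px",np.median([m[v].sum() for v in range(126,262)]))
P=W[m]; print("depth: f",np.median(P@F),"z",np.median(P[:,2]))
A=plane(K,k1,E,[(264,106),(266,280)],.116); print("lateral ends",A@L,"mid",(A@L).mean())
```

```text
136 f 0.466827387983509 spread 0.00034728551984049126 expected 0.4667678971823647 width px 15.0
depth: f 0.46397157323326504 z 0.11935153565531548
lateral ends [0.24474572 0.12289075] mid 0.18381823339591952
```

Request:
apply_moves(
  linear=[
    [0, 0.06, -0.008],
    [0, 0.14, -0.008],
    [0, 0.22, -0.008],
    [0, 0.3, -0.008],
    [0, 0.36, -0.008],
    [0, 0.399, -0.008],
    [0, 0.399, -0.008],
    [0, 0.399, -0.008],
  ],
  dr=[
    [0, 0, 0],
    [0, 0, 0],
    [0, 0, 0],
    [0, 0, 0],
    [0, 0, 0],
    [0, 0, 0],
    [0, 0, 0],
    [0, 0, 0],
  ],
  grip=[-1, -1, -1, -1, -1, -1, -1, -1],
  squeeze=60,
)

```text
time: 20.48
tool_pos: [0.3358, 0.2375, 0.2361]
ee_rot: [-0.874, 0.001, -1.42]
wrist_force: [-0.5, -0.5, -0.1]
opening: 0.0852
```

Run:
```python
from ik import *
from h import *
from station import status
show(status.state())
grab("wrist","19"); to(*lidpose(0,np.radians(50),0))
```

```text
{'time': 20.4833, 'joint_pos': [0.5071, 0.215, -1.1545, -0.4636, -0.225, 1.8496], 'tool_pos': [0.3358, 0.2375, 0.2361], 'ee_rot': [-0.8745, 0.001, -1.4202], 'wrist_force': [-0.4886, -0.455, -0.1456], 'opening': 0.0852}
lin [0.0, -0.001, -0.007] dr [0.0005, -0.001, 0.0004] rows>=0.0
```

View pics/wrist19.png

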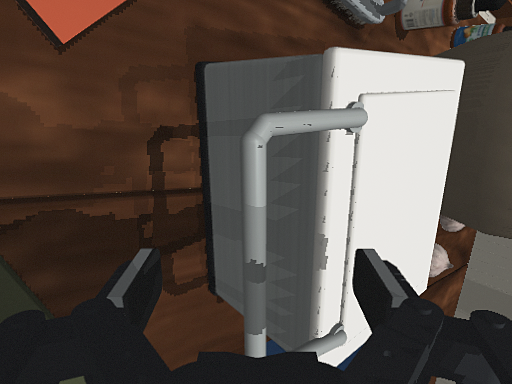

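The bar is centred between the pads (col 256), so I'll close on it.

Request:
apply_moves(
  linear=[
    [0, 0, -0.007],
    [0, 0, -0.007],
    [0, 0, -0.007],
    [0, 0, -0.007],
    [0, 0, -0.007],
    [0, 0, -0.007],
    [0, 0, -0.007],
    [0, 0, -0.007],
    [0, 0, -0.007],
    [0, 0, -0.007],
  ],
  dr=[
    [0, 0, 0],
    [0, 0, 0],
    [0, 0, 0],
    [0, 0, 0],
    [0, 0, 0],
    [0, 0, 0],
    [0, 0, 0],
    [0, 0, 0],
    [0, 0, 0],
    [0, 0, 0],
  ],
  grip=[1, 1, 1, 1, 1, 1, 1, 1, 1, 1],
  squeeze=60,
)

```text
time: 21.37
tool_pos: [0.3341, 0.2373, 0.2357]
ee_rot: [-0.873, 0.001, -1.42]
wrist_force: [-3.6, -0.3, 4.3]
opening: 0.0077
```

Run:
```python
from ik import *
from h import *
from station import status
s=status.state(); show(s)
R0=Rn.from_euler("xyz",s["ee_rot"]).as_matrix()
print("grasp pt",s["tool_pos"]+R0[:,1]*.156, bar(0))
grab("wrist","20")
p0=np.array(s["tool_pos"]); b0=p0+R0[:,1]*.156
for th in range(4,64,4):
    t=np.radians(th); dR=Rn.from_rotvec(L*t).as_matrix()   # +rotation about L takes -F up?
    p=H+dR@(p0-H); R=dR@R0
    print(th,end=" "); to(p,R)
```

```text
{'time': 21.3667, 'joint_pos': [0.5089, 0.215, -1.1588, -0.4688, -0.2261, 1.8503], 'tool_pos': [0.3341, 0.2373, 0.2357], 'ee_rot': [-0.8732, 0.001, -1.4196], 'wrist_force': [-3.6406, -0.2886, 4.275], 'opening': 0.0077}
grasp pt [0.43318539 0.25247305 0.11613225] [0.43310066 0.25255709 0.11599815]
4 lin [-0.0, -0.045, 0.099] dr [-0.0222, -0.0, -0.0001] rows>=0.6
8 lin [-0.0, -0.082, 0.2] dr [-0.0444, -0.0001, -0.0002] rows>=1.1
12 lin [-0.001, -0.113, 0.304] dr [-0.0667, -0.0001, -0.0002] rows>=1.7
16 lin [-0.001, -0.136, 0.41] dr [-0.0889, -0.0001, -0.0003] rows>=2.2
20 lin [-0.001, -0.151, 0.517] dr [-0.1111, -0.0001, -0.0004] rows>=2.8
24 lin [-0.002, -0.16, 0.625] dr [-0.1333, -0.0002, -0.0004] rows>=3.4
28 lin [-0.002, -0.16, 0.733] dr [-0.1556, -0.0002, -0.0005] rows>=3.9
32 lin [-0.002, -0.153, 0.841] dr [-0.1778, -0.0002, -0.0006] rows>=4.5
36 lin [-0.003, -0.139, 0.949] dr [-0.2, -0.0002, -0.0006] rows>=5.0
40 lin [-0.003, -0.117, 1.055] dr [-0.2222, -0.0003, -0.0007] rows>=5.6
44 lin [-0.003, -0.088, 1.159] dr [-0.2444, -0.0003, -0.0008] rows>=6.1
48 lin [-0.004, -0.051, 1.261] dr [-0.2667, -0.0003, -0.0008] rows>=6.7
52 lin [-0.004, -0.008, 1.36] dr [-0.2889, -0.0003, -0.0009] rows>=7.3
56 lin [-0.004, 0.042, 1.456] dr [-0.3111, -0.0004, -0.001] rows>=7.8
60 lin [-0.005, 0.099, 1.548] dr [-0.3333, -0.0004, -0.001] rows>=8.4
```

View pics/wrist20.png

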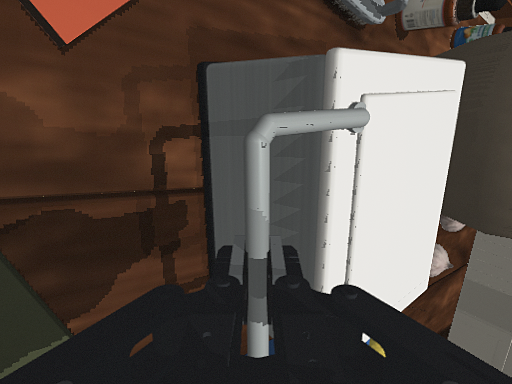

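Gripped at 7.7 mm opening on the bar. First lift to 20°, turning with the lid.

Request:
apply_moves(
  linear=[
    [0, -0.023, 0.05],
    [0, -0.045, 0.099],
    [0, -0.065, 0.15],
    [0, -0.082, 0.2],
    [0, -0.098, 0.252],
    [-0.001, -0.113, 0.304],
    [-0.001, -0.125, 0.357],
    [-0.001, -0.136, 0.41],
    [-0.001, -0.144, 0.463],
    [-0.001, -0.151, 0.517],
    [-0.001, -0.151, 0.517],
  ],
  dr=[
    [-0.011, 0, 0],
    [-0.022, 0, 0],
    [-0.033, 0, 0],
    [-0.0444, 0, 0],
    [-0.0555, 0, 0],
    [-0.0667, 0, 0],
    [-0.0778, 0, 0],
    [-0.0889, 0, 0],
    [-0.1, 0, 0],
    [-0.111, 0, 0],
    [-0.111, 0, 0],
  ],
  grip=[1, 1, 1, 1, 1, 1, 1, 1, 1, 1, 1],
)

```text
time: 22.33
tool_pos: [0.3937, 0.2464, 0.326]
ee_rot: [-1.225, 0.001, -1.42]
wrist_force: [-2.3, 0.4, -0.7]
opening: 0.0075
```

```bash
cat > lid.py <<'E'
from ik import *
from h import *
from station import status
def angle():
    s=status.state(); R0=Rn.from_euler("xyz",s["ee_rot"]).as_matrix(); g=np.array(s["tool_pos"])+R0[:,1]*.156
    v=g-H; th=np.degrees(np.arctan2(v[2],-(v@F))-np.arctan2(.005,.184))
    print("grasp",np.round(g,4),"radius",round(float(np.hypot(v[2],v@F)),4),"lid deg",round(float(th),1), "tool el",round(float(np.degrees(np.arcsin(-R0[2,1]))),1)); return s,R0,th
E
python3 - <<'E'
from lid import *
s,R0,th=angle(); show(s); p0=np.array(s["tool_pos"])
for t2 in (24,28,32,36,40,44,48,52,56,60):
    R=lidR(PSI,np.radians(50+t2)); p=bar(np.radians(t2))-R[:,1]*.156; print(t2,end=" "); to(p,R)
grab("side","21")
E
```

```text
grasp [0.446  0.2545 0.1793] radius 0.184 lid deg 20.2 tool el 70.2
{'time': 22.3333, 'joint_pos': [0.4259, 0.1243, -0.7251, 0.3872, -0.0912, 1.8303], 'tool_pos': [0.3937, 0.2464, 0.326], 'ee_rot': [-1.2248, 0.001, -1.4196], 'wrist_force': [-2.3499, 0.3823, -0.6611], 'opening': 0.0075}
24 lin [-0.0, -0.042, 0.094] dr [-0.0212, -0.001, -0.0] rows>=0.5
28 lin [-0.001, -0.08, 0.195] dr [-0.0435, -0.001, -0.0] rows>=1.1
32 lin [-0.001, -0.111, 0.299] dr [-0.0657, -0.001, -0.0001] rows>=1.7
36 lin [-0.001, -0.135, 0.405] dr [-0.0879, -0.001, -0.0001] rows>=2.2
40 lin [-0.002, -0.151, 0.512] dr [-0.1101, -0.001, -0.0001] rows>=2.8
44 lin [-0.002, -0.159, 0.62] dr [-0.1323, -0.001, -0.0002] rows>=3.3
48 lin [-0.002, -0.16, 0.728] dr [-0.1546, -0.001, -0.0002] rows>=3.9
52 lin [-0.003, -0.154, 0.836] dr [-0.1768, -0.001, -0.0003] rows>=4.4
56 lin [-0.003, -0.139, 0.943] dr [-0.199, -0.001, -0.0003] rows>=5.0
60 lin [-0.004, -0.118, 1.05] dr [-0.2212, -0.001, -0.0003] rows>=5.6
```

View pics/side21.png

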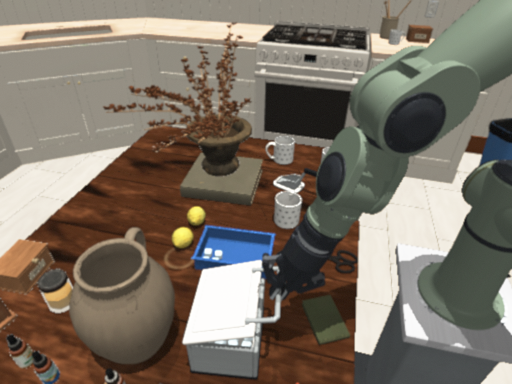

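The side view shows the lid opening with the gripper on the bar at (275,290). I'll carry on.

Request:
apply_moves(
  linear=[
    [0, -0.021, 0.047],
    [0, -0.042, 0.094],
    [-0.001, -0.061, 0.145],
    [-0.001, -0.08, 0.195],
    [-0.001, -0.096, 0.247],
    [-0.001, -0.111, 0.299],
    [-0.001, -0.124, 0.352],
    [-0.001, -0.135, 0.405],
    [-0.002, -0.144, 0.458],
    [-0.002, -0.151, 0.512],
    [-0.002, -0.155, 0.566],
    [-0.002, -0.159, 0.62],
    [-0.002, -0.16, 0.674],
    [-0.002, -0.16, 0.728],
    [-0.002, -0.158, 0.782],
    [-0.003, -0.154, 0.836],
    [-0.003, -0.154, 0.836],
  ],
  dr=[
    [-0.01, 0, 0],
    [-0.021, 0, 0],
    [-0.032, 0, 0],
    [-0.0435, 0, 0],
    [-0.0546, 0, 0],
    [-0.0657, 0, 0],
    [-0.0768, 0, 0],
    [-0.0879, 0, 0],
    [-0.099, 0, 0],
    [-0.11, 0, 0],
    [-0.121, 0, 0],
    [-0.132, 0, 0],
    [-0.1435, 0, 0],
    [-0.1546, 0, 0],
    [-0.1657, 0, 0],
    [-0.1768, 0, 0],
    [-0.1768, 0, 0],
  ],
  grip=[1, 1, 1, 1, 1, 1, 1, 1, 1, 1, 1, 1, 1, 1, 1, 1, 1],
)

```text
time: 23.8
tool_pos: [0.5386, 0.269, 0.411]
ee_rot: [-1.784, 0.001, -1.42]
wrist_force: [-5.6, -0.5, 7.5]
opening: 0.0079
```

Run:
```python
from lid import *
s,R0,th=angle(); show(s)
for t2 in (54,56,58,60,61):
    R=lidR(PSI,np.radians(50+t2)); p=bar(np.radians(t2))-R[:,1]*.156; print(t2,end=" "); to(p,R)
```

```text
grasp [0.506  0.2642 0.2585] radius 0.184 lid deg 51.7 tool el 77.8
{'time': 23.8, 'joint_pos': [0.3321, 0.5206, 0.1097, 1.3692, 0.0391, 1.7476], 'tool_pos': [0.5386, 0.269, 0.411], 'ee_rot': [-1.7837, 0.0011, -1.4197], 'wrist_force': [-5.5935, -0.499, 7.4691], 'opening': 0.0079}
54 lin [-0.0, -0.027, 0.049] dr [-0.01, -0.0009, -0.0006] rows>=0.3
56 lin [-0.0, -0.048, 0.099] dr [-0.0211, -0.0009, -0.0006] rows>=0.5
58 lin [-0.0, -0.068, 0.149] dr [-0.0322, -0.0009, -0.0006] rows>=0.8
60 lin [-0.001, -0.086, 0.2] dr [-0.0433, -0.0009, -0.0006] rows>=1.1
61 lin [-0.001, -0.095, 0.226] dr [-0.0489, -0.0009, -0.0006] rows>=1.2
```

Request:
apply_moves(
  linear=[
    [0, -0.014, 0.025],
    [0, -0.027, 0.049],
    [0, -0.038, 0.074],
    [0, -0.048, 0.099],
    [0, -0.058, 0.124],
    [0, -0.068, 0.149],
    [0, -0.077, 0.175],
    [-0.001, -0.086, 0.2],
    [-0.001, -0.086, 0.2],
    [-0.001, -0.086, 0.2],
    [-0.001, -0.086, 0.2],
    [-0.001, -0.086, 0.2],
    [-0.001, -0.086, 0.2],
  ],
  dr=[
    [-0.005, 0, 0],
    [-0.01, 0, 0],
    [-0.0155, 0, 0],
    [-0.021, 0, 0],
    [-0.0265, 0, 0],
    [-0.032, 0, 0],
    [-0.038, 0, 0],
    [-0.0433, 0, 0],
    [-0.0433, 0, 0],
    [-0.0433, 0, 0],
    [-0.0433, 0, 0],
    [-0.0433, 0, 0],
    [-0.0433, 0, 0],
  ],
  grip=[1, 1, 1, 1, 1, 1, 1, 1, 1, 1, 1, 1, 1],
)

```text
time: 24.88
tool_pos: [0.5806, 0.2756, 0.4193]
ee_rot: [-1.92, 0.001, -1.419]
wrist_force: [-3.0, -0.5, 4.1]
opening: 0.0078
```

Run:
```python
from lid import *
s,R0,th=angle(); show(s); print(s["joint_velocities"])
grab("side","22"); grab("top","22"); grab("wrist","22")
```

```text
grasp [0.5278 0.2677 0.2727] radius 0.1841 lid deg 59.9 tool el 70.0
{'time': 24.8833, 'joint_pos': [0.3168, 0.6735, 0.3711, 1.6133, 0.0572, 1.7261], 'tool_pos': [0.5806, 0.2756, 0.4193], 'ee_rot': [-1.9202, 0.0009, -1.4194], 'wrist_force': [-2.9577, -0.4718, 4.1166], 'opening': 0.0078}
[-0.00153993  0.00048987  0.00304177  0.0015339   0.00127554 -0.00013845]
```

View pics/side22.png

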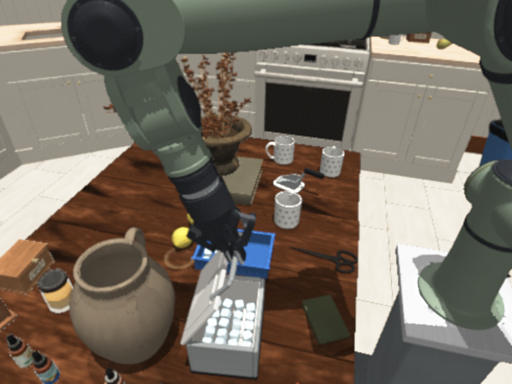

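View pics/top22.png

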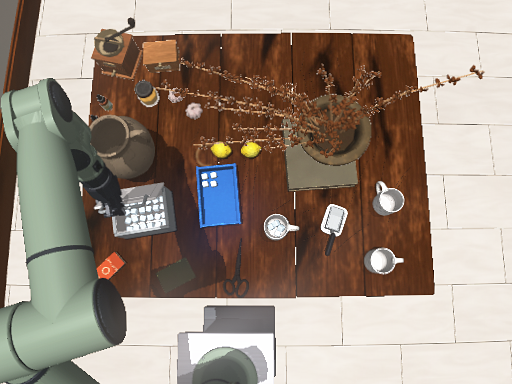

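View pics/wrist22.png

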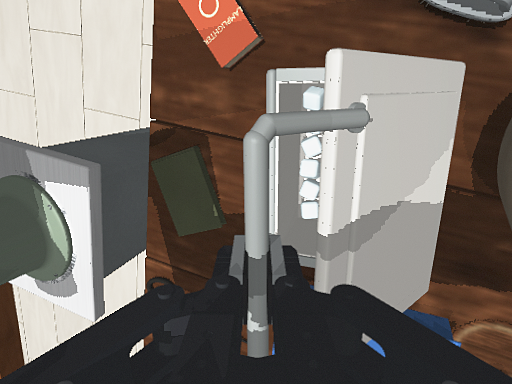

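The lid stands at about 60° in the grip, with the caddy's ice showing below it. One last comparison of mug, scoop, lemons and jug against the first picture, then I hand in.

Run:
```python
from lid import *
a=load("pics/top0.npz"); b=load("pics/top22.npz"); U,V=np.meshgrid(np.arange(512),np.arange(384))
for c in (a,b):
    W=xyzmap(*c); img=c[0]; hsv=cv2.cvtColor(img,cv2.COLOR_BGR2HSV)
    m=(U>255)&(U<292)&(V>205)&(V<245)&(W[...,2]>0.085); print("mug",np.round(cv2.minEnclosingCircle((W[m][:,:2]*1000).astype(np.float32))[0],1))
    for x0,x1 in ((205,236),(236,265)):
        m=(U>x0)&(U<x1)&(V>138)&(V<162)&(hsv[...,0]>20)&(hsv[...,0]<34)&(hsv[...,1]>150); print("lemon px",U[m].mean().round(1),V[m].mean().round(1))
    m=(U>320)&(U<345)&(V>225)&(V<262)&(W[...,2]>0.085); print("handle",rect(W[m]),np.median(W[m][:,2]).round(4))
ja,jb=[cv2.cvtColor(load(f"pics/side{k}.npz")[0],cv2.COLOR_BGR2GRAY)[230:370,60:180].astype(np.float32) for k in (0,22)]
print("jug shift px",cv2.phaseCorrelate(ja,jb))
angle()
from station import r
r.close_job(); show(status.state())
```

```text
mug [ 497.5 -168.5]
lemon px 220.8 149.8
lemon px 250.3 149.6
handle (array([ 438.7, -343.9]), array([15.1, 73.1]), 73.9) 0.0945
mug [ 497.9 -168.8]
lemon px 220.9 149.8
lemon px 250.3 149.5
handle (array([ 438.8, -341.4]), array([15.7, 75. ]), 71.1) 0.0947
jug shift px ((-0.013705431397639245, -0.0013104919300701567), 0.920124101197278)
grasp [0.5279 0.2677 0.2728] radius 0.1842 lid deg 59.9 tool el 70.0
the job is handed in; nothing more can be done
the job is handed in; nothing more can be done
```

I handed the job in at about 25 s with the gripper still holding the caddy lid open at about 60°. The interface reports no verdict, so what follows is from my own checks.

- **Ice:** One scoop took four cubes from the blue tray. All four were visible in the mug in the top view, the other four were still in the tray, and I saw none on the table. The scoop was the only thing I brought near the ice; I had no contact reading for the fingers on it.
- **Mug:** It stands upright and moved less than 1 mm by measurement.
- **Scoop:** It lies flat on its dish, let go, with its handle at the same height as at the start. The bowl is centred about 4 mm from the dish centre.
- **Lid:** The gripper position puts it at 59.9°, with the joints near zero speed at the last reading and about 5 N on the wrist. The bar followed the expected 184 mm arc, so I saw no slip.
- **Jug and lemons:** They show no shift between the first and last pictures (under 0.2 px).

No check failed. The only hitch was that the scoop nose dug into the tray floor at 28 N while going under the ice. I cleared it with a slight nose-up correction.

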